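# Free the seized locking pin of a negative carrier and swing its film leaf open

### The arm

A 6-joint arm with a two-finger parallel gripper is mounted at the origin on the work surface. World frame = base frame: x ahead of the robot, y to its left, z up, the work surface at z = 0. Lengths are in m, angles in rad, forces in N, time in s.
With the tool pointing down it reaches from about 0.35 to 0.875 m from the base axis. Payload 4.2 kg.
Tool frame: the origin (TCP) lies at the very end of the fingers, on their centre line; the grasp point (between the pads) lies 19 mm behind it; z points along the fingers, x is the direction in which the jaws open and shut, and the axes are right-handed (so a half turn about z gives the same grasp; the last joint's range is limited). The gripper opens to 85 mm and grips with 20 to 120 N. Pads are 22 mm wide; open, the fingers measure 114 mm over their backs; the gripper's body (76 mm by 85 mm) begins 54 mm behind the grasp point. The pads swing forward as they close: fully open they stand 13 mm farther back than shut.
Start: joints at [-0.885, 0.385, 0.008, 0, -1.194, -0.259], TCP at [0.259, -0.569, 0.231] pointing down, gripper open.
Joint ranges: [-3.14, 3.14], [-1.21, 2.06], [-1.07, 1.41], [-3.16, 2.05], [-2.99, -0.16], [-3.1, 3.1]. Speed limits (rad/s): [2.79, 2.79, 3.14, 3.14, 3.14, 3.14].

### API

Orientations are given as a unit quaternion [w, x, y, z].
In Python, from workcell import readout, imaging, ticket gives the robot as it stands.
- The arm moves only by the tool carry_out, never from a script. Its argument "deltas" is a list of rows, each a list of 3 entries, a list of its own where there are three numbers: the turn, a rotation vector about the tool's x, y, z in rad, then the shift along the tool's x, y, z in m, then the gripper's target within -1 to 1 (shut at 1, half-way at 0, fully open at -1). A call has exactly 8 rows; each row shifts and turns the commanded pose from where the row before left it, along the tool's axes as they then stand; what a row does not reach is not made up. A row lasts 1/10 s, in which the tool goes at most 50 mm and 8.59 degrees, less where a joint would pass 70% of its speed; a pose out of reach is approached as far as the arm can. A call is refused whole if a number of a shift passes 0.05 or a number of a turn 0.15, either way. A call with a gripper value outside its range is refused whole. The fingers move at their own pace and stop on an object; "force" is the grip in N (left out, the last holds). Time passes only in rows, so rows that do not move let the fingers close, or fill a call up. It gives the time, the measured TCP pose, the force and the opening at its end, in the units of the state.
- readout.sense(): the state, without advancing time (a new reading comes with each control period).
- imaging.capture(name): name is "scene" or "side" or "wrist"; returns the picture (420x560x3 uint8, blue, green, red); there is no depth.
- imaging.camera_model(name): a dict with "mtx" (3x3 intrinsics, pixels), "xyz" and "orientation" of the camera in the world; the wrist camera has in their place "tool_from_camera" (4x4, takes a point from camera to tool coordinates, whose origin is the TCP and whose axes are the tool frame's). Camera axes: x right, y down, z forward; pixel columns grow to the right and rows downward; lengths in m; the calibration is good to about 2 mm. The wrist camera is an equidistant fisheye: a pixel r from the principal point sees the ray r / f radians off the axis. A picture is of the moment at which its call begins: read the wrist's pose just before it. camera_model takes no time and is no camera call.
- ticket.job_done(): hands the job in, once; it reports no verdict.
The state is a dict: "clock": time; "q": joint angles; "qvel": joint speeds; "joint_efforts": joint torques, N m; "tcp_pos": TCP position; "tcp_rot": TCP orientation; "wrist_force": force on the tool from outside, world axes, zero at the start; "moment": the same for the moment, N m; "finger_gap": finger opening in m.
Only numpy, scipy, OpenCV 4.12 (cv2) and the standard library are available. Lean on these libraries where they do the work, as an engineer would, in place of code of your own. Each camera call takes 0.05 s, during which the arm holds its last target.

### The job

The negative carrier's film leaf is locked shut by a seized upright pin: work the pin out by twisting it back and forth while pulling gently, because a plain hard pull drags the sprung carrier up off its seat, and set the pin down in the small white ceramic tray without dropping it. Then take the leaf by its knob and swing it fully open towards the robot's side; the brass lens hood stands in its path, so beforehand stand it upright on the cork mat, and do not let the leaf strike it. Leave everything else on the counter where it is.

Things in the scene. Friction and masses are not known exactly. Their poses are not given: they have to be found in the camera images.
- pin: Plain steel locking pin standing upright in the carrier's bore, 70 mm long, 80 g. Origin at the centre of its foot, z up along it. Shaft 12 mm diameter and 48 mm long, then a flat head, a tab 10 mm thick (the pin's x), 24 mm wide (its y) and 22 mm tall. Seated, its foot is 12 mm above the counter, the head's underside 60 mm, its top 82 mm. It is clear of the bore after 32 mm of rise.
- pin_head (a point): Centre of the pin's head, 59 mm above its foot: the place to grip (across the 10 mm). The pin can be turned either way by 0.12 to 0.2 N m. Pull only while it turns: then nearly all the friction acts against the turning and it rises easily, for example 2 mm during each turn of 1.2 rad, one way and then back.
- stage: Fixed dark steel plinth, 130 x 230 x 24 mm, that carries the carrier. Origin on the counter; x points away from the robot and y left at zero yaw; it spans x -50 to +80 mm and y -115 to +115 mm in this frame. On it lies the grey carrier plate, 120 x 220 mm, top 38 mm above the counter, and on that the leaf.
- carrier (a joint): Height in m by which the sprung carrier has been dragged up off its seat; 0 = seated. About 12 N upward starts to lift it and it rises about 2 mm for each further newton, to a stop at 12 mm. More than 8 mm counts as dragged off. It springs back by itself.
- bore (a point): Mouth of the bore on its axis, at the top of the leaf, 44 mm above the counter; at (30, 35) mm in the stage's frame. Dry friction of about 26 N (20 to 33) along the direction of sliding grips the pin for its first 9 mm of rise; then it slides loosely.
- leaf (a joint): Angle of the film leaf: 0 = shut, 1.3 rad = fully open at its stop. Seen from above it opens clockwise, its knob end swinging horizontally towards the robot's side (the stage's -x). It stays where it is left (friction 0.06 N m). The pin locks it until pulled out.
- leaf_knob (a point): Middle of the upright black round knob at the leaf's free end, 17 mm diameter, from 44 to 70 mm above the counter (this point at 57 mm), 150 mm from the pivot; it moves with the leaf. The leaf is a steel plate 70 mm wide, 38 to 44 mm above the counter, reaching 165 mm from the pivot; things under 38 mm pass beneath it.
- leaf_pivot (a point): Pivot axis of the leaf at its top face, 44 mm above the counter; at (30, 75) mm in the stage's frame. Its short post stands up to 52 mm.
- hood: Brass lens hood: plain open tube 46 mm outer diameter, 39 mm inside, 48 mm tall, 160 g, standing upright in front of the carrier in the path of the leaf. Origin at the centre of its lower end.
- tray: Fixed white ceramic tray, open on top, 160 mm (its x) by 130 mm (its y), 22 mm high, walls and floor 4 mm thick. Origin at the centre of its underside. Empty.
- mat: Fixed square cork mat, 110 x 110 x 4 mm, flat on the counter. Origin at the centre of its underside.
- lens_cap: Bystander: chrome lens cap, 52 mm diameter, 12 mm high, lying in front of the carrier; the leaf passes above it. Origin at the centre of its underside.
- film_can: Bystander: small aluminium film can, 34 mm diameter, 50 mm tall, just beside the leaf's path. Origin at the centre of its underside.
- loupe: Bystander: black focusing loupe, 46 mm diameter at its foot, 45 mm tall, behind the left side of the carrier. Origin at the centre of its underside. Fixed equipment (thermometer holder, bottles, switch box, 50 to 180 mm tall) stands along the far side of the counter, more than 0.68 m ahead of the robot.
- spool: Bystander: grey plastic film spool standing upright beside the carrier's right end, 36 mm diameter, 40 mm tall. Origin at the centre of its underside.
Not all that is in view belongs to the job. Of the things that look like the hood, take the one that is farthest to the robot's left at the start.

How it is judged:
By the outcome, as a careful person would: the job done as asked, in the order asked, and still so for the second after the job is handed in, with the robot touching nothing.
It also fails if it takes over 72 s, if anything falls off the work surface, if the arm or the gripper's body presses on something with over 40 N, if the wrist force passes 120 N, or if a joint passes its speed limit or range.

## Working session

There is one attempt and no reset: what is moved stays moved. The work goes in short steps, Python scripts to look and compute and a tool call to move; the robot and the scene stay as the last step left them, time stands still between calls to the robot, and variables do not carry over. Pictures are saved under pics/ and viewed, and the job is handed in when it is done.

Besides the shell and the picture viewer there is one more tool, called after "Call:" as name(argument=value, ...) on one line, values as JSON. carry_out: Moves the arm, as the interface text tells. Its arguments: {"type":"object","properties":{"deltas":{"type":"array"},"force":{"type":"number"}},"required":["deltas"]}

```bash
mkdir -p pics; ls; python3 - <<'E'
from workcell import readout, imaging
import cv2
s=readout.sense()
print(s)
for n in ("scene","side","wrist"):
    im=imaging.capture(n); cv2.imwrite(f"pics/{n}0.png",im); print(n,imaging.camera_model(n))
E
```

```text
pics
{'clock': 0.0, 'q': array([-8.85415203e-01,  3.85580960e-01,  6.62218095e-03, -5.01301723e-04,
       -1.19398485e+00, -2.58611056e-01]), 'qvel': array([ 1.80324265e-03, -6.91629816e-04, -1.82589598e-03, -1.29065250e-03,
       -1.51783015e-03,  9.42505302e-05]), 'joint_efforts': array([-1.17047166e-04, -3.92290807e+01,  1.88403583e+01,  4.18614686e+00,
       -4.52326130e-03,  3.46057391e-06]), 'tcp_pos': array([ 0.25849265, -0.56840225,  0.23020508]), 'tcp_rot': array([-9.49528922e-04,  5.41403238e-01,  8.40762348e-01,  5.52621458e-04]), 'wrist_force': array([-0.08841311, -0.31545369, -0.23717093]), 'moment': array([-0.01856633, -0.00660246, -0.01909049]), 'finger_gap': 0.08550899270056966}
scene {'mtx': array([[474.04566318,   0.        , 276.53008546],
       [  0.        , 474.04566318, 210.83769715],
       [  0.        ,   0.        ,   1.        ]]), 'xyz': array([ 1.23482137, -0.47017873,  0.8583853 ]), 'orientation': array([-0.35481096,  0.81141062,  0.42326488, -0.19122976])}
side {'mtx': array([[422.2916107 ,   0.        , 284.21623747],
       [  0.        , 422.2916107 , 206.0790091 ],
       [  0.        ,   0.        ,   1.        ]]), 'xyz': array([0.22562988, 0.52865912, 0.67942434]), 'orientation': array([ 0.09271254, -0.2552699 ,  0.89010205, -0.36600547])}
wrist {'mtx': array([[325.1922621 ,   0.        , 275.74484662],
       [  0.        , 325.1922621 , 211.22340938],
       [  0.        ,   0.        ,   1.        ]]), 'tool_from_camera': array([[ 9.99999605e-01, -4.14856746e-04, -7.86680915e-04,
        -1.52468773e-04],
       [ 6.51077395e-04,  9.44059303e-01,  3.29775087e-01,
        -8.47022162e-02],
       [ 6.05864017e-04, -3.29775469e-01,  9.44059200e-01,
        -1.42795077e-01],
       [ 0.00000000e+00,  0.00000000e+00,  0.00000000e+00,
         1.00000000e+00]])}
```

View pics/scene0.png

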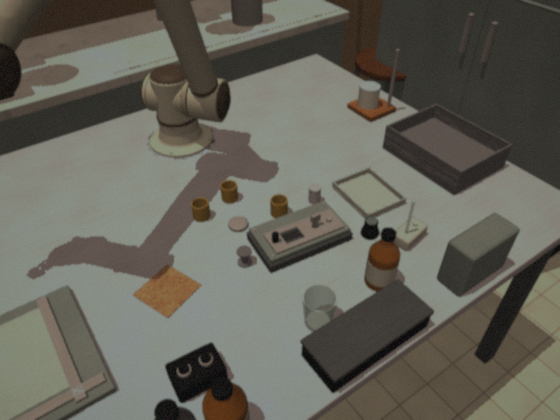

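View pics/side0.png

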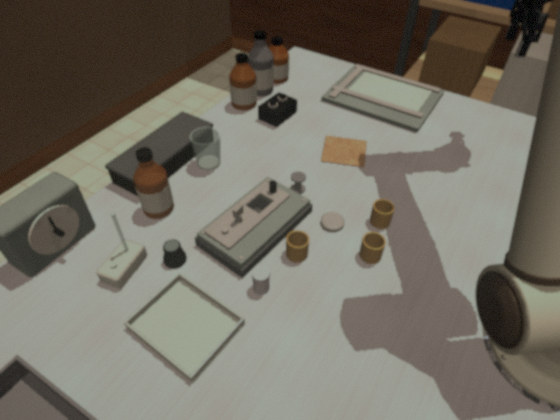

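View pics/wrist0.png

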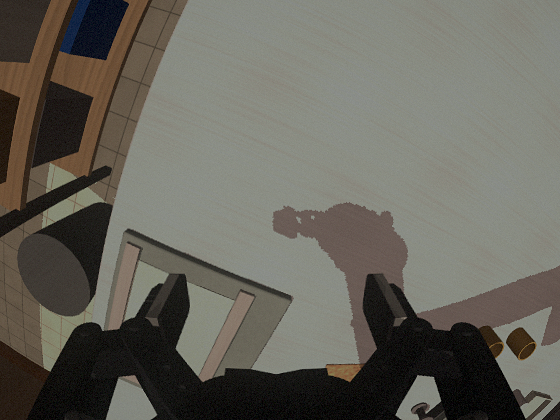

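Three hood-like tubes appear in the scene view, at (201,209), (230,191) and (279,205). They match (372,248), (382,214) and (297,246) in the side view. The one at scene (279,205) seems to have the largest y, and I'll check that with numbers and enlarged crops.

```bash
python3 - <<'E'
import cv2
a=cv2.imread("pics/scene0.png"); b=cv2.imread("pics/side0.png")
cv2.imwrite("pics/c1.png",cv2.resize(a[165:275,185:415],(0,0),fx=3.4,fy=3.4,interpolation=cv2.INTER_CUBIC)*1)
cv2.imwrite("pics/c2.png",cv2.resize(b[165:305,185:405],(0,0),fx=3.6,fy=3.6,interpolation=cv2.INTER_CUBIC))
E
```

```text
(no output)
```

View pics/c1.png

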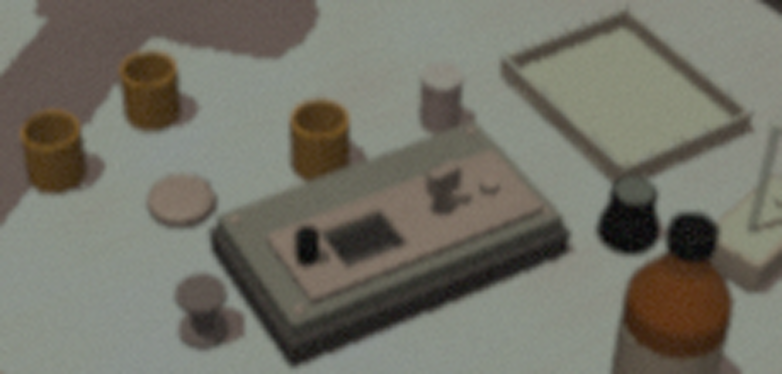

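View pics/c2.png

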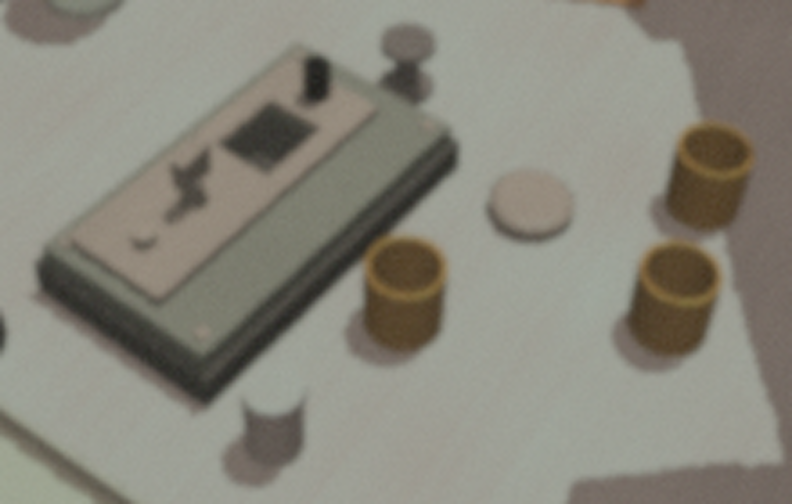

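```bash
cat > h.py <<'E'
import numpy as np, cv2
from scipy.spatial.transform import Rotation as R
from scipy.optimize import least_squares
from workcell import readout, imaging
def rot(q): return R.from_quat([q[1],q[2],q[3],q[0]])
def ray(n,uv,tcp=None):
    m=imaging.camera_model(n); K=m["mtx"]
    d=np.array([(uv[0]-K[0,2])/K[0,0],(uv[1]-K[1,2])/K[1,1],1.])
    if n=="wrist":
        r=np.hypot(d[0],d[1]); 
        d=np.array([d[0]/r*np.sin(r),d[1]/r*np.sin(r),np.cos(r)]) if r>0 else d
        p,q=tcp; T=m["tool_from_camera"]; Rt=rot(q).as_matrix()
        return np.array(p)+Rt@T[:3,3], Rt@T[:3,:3]@d
    return m["xyz"], rot(m["orientation"]).as_matrix()@d
def onz(n,uv,z,tcp=None):
    o,d=ray(n,uv,tcp); return (o+d*(z-o[2])/d[2])
def project(n,P,tcp=None):
    m=imaging.camera_model(n); K=m["mtx"]
    if n=="wrist":
        p,q=tcp;T=m["tool_from_camera"]; Rt=rot(q).as_matrix()
        o=np.array(p)+Rt@T[:3,3]; M=Rt@T[:3,:3]
    else: o=m["xyz"]; M=rot(m["orientation"]).as_matrix()
    c=M.T@(np.array(P)-o)
    if n=="wrist":
        r=np.hypot(c[0],c[1]); th=np.arctan2(r,c[2]); x=c[:2]/r*th
    else: x=c[:2]/c[2]
    return x*K[0,0]+K[:2,2]
E
python3 - <<'E'
from h import *
c1=lambda x,y:(185+(x+.5)/3.4-.5,165+(y+.5)/3.4-.5)
c2=lambda x,y:(185+(x+.5)/3.6-.5,165+(y+.5)/3.6-.5)
np.set_printoptions(precision=4,suppress=True)
for nm,z,a,b in [("hoodA",.048,(52,128),(713,147)),("hoodB",.048,(150,70),(678,270)),("hoodC",.048,(320,118),(405,262)),
 ("knobtop",.070,(307,231),(317,62)),("pivot",.052,(489,184),(143,238)),("cap",.012,(181,198),(530,202)),("can",.05,(442,78),(273,392)),("spool",.04,(203,295),(408,44)),
 ("cornR near",.038,(212,230),(456,150)),("cornL near",.038,(472,125),(206,375)),("cornL far",.038,(570,232),(42,257)),("cornR far",.038,(295,345),(297,45)),("loupe",.045,(635,190),None)]:
    print(nm,onz("scene",c1(*a),z)[:2], onz("side",c2(*b),z)[:2] if b else "")
for nm,n,z,l in [("tray","scene",.022,[(333,189),(369,170),(405,204),(370,216)]),("tray","side",.022,[(126,323),(181,277),(243,322),(191,375)]),
  ("mat","scene",.004,[(135,291),(168,266),(201,289),(170,315)]),("mat","side",.004,[(326,138),(366,139),(366,165),(322,160)])]:
    P=np.array([onz(n,p,z)[:2] for p in l]); print(nm,n,P.tolist(),P.mean(0))
E
```

```text
hoodA [ 0.3602 -0.1166] [ 0.3625 -0.1189]
hoodB [ 0.3433 -0.0203] [ 0.3427 -0.0206]
hoodC [0.4687 0.0566] [0.4705 0.0543]
knobtop [ 0.5817 -0.0328] [ 0.5842 -0.0348]
pivot [0.6033 0.1125] [0.5978 0.1193]
cap [ 0.4495 -0.0587] [ 0.4451 -0.0532]
can [0.4867 0.1606] [0.4827 0.1646]
spool [ 0.5667 -0.1099] [ 0.5626 -0.1079]
cornR near [ 0.5149 -0.0703] [ 0.4925 -0.0441]
cornL near [0.5336 0.1539] [0.5225 0.1673]
cornL far [0.6646 0.1382] [0.6443 0.151 ]
cornR far [ 0.6391 -0.0826] [ 0.6222 -0.071 ]
loupe [0.6641 0.2003] 
tray scene [[0.49471284275617566, 0.21980997159326326], [0.4887043021281301, 0.3586850912921488], [0.652414617592108, 0.33526609870701946], [0.633448642748611, 0.22798043549763752]] [0.5673 0.2854]
tray side [[0.630363102787267, 0.35512577646124144], [0.6144274787852936, 0.23392291023298434], [0.46360783086210855, 0.24795144840641753], [0.47922154962011976, 0.3653466868772068]] [0.5469 0.3006]
mat scene [[0.4979668742824397, -0.3603963541607736], [0.4726928492678474, -0.26721864851742094], [0.5789291064493124, -0.2353287381141059], [0.6030885631167758, -0.32345560298771825]] [ 0.5382 -0.2966]
mat side [[0.5969394698985426, -0.3188262246729844], [0.5052106219873629, -0.37352691802456894], [0.4614782602669528, -0.2741842124394457], [0.5627862790123924, -0.23157936113112343]] [ 0.5316 -0.2995]
```

The chosen hood, C, has y ≈ +0.055. The other two tubes are at y ≈ -0.02 and -0.12, so C is farthest left, and it stands in front of the carrier. The pin comes first, at about (0.595, 0.076). I'll move above it for a wrist view.

Call:
carry_out(deltas=[[[0,0,0],[0.028,0.036,0.004],-0.2],[[0,0,0],[0.028,0.036,0.004],-0.2],[[0,0,0],[0.028,0.036,0.004],-0.2],[[0,0,0],[0.028,0.036,0.004],-0.2],[[0,0,0],[0.028,0.036,0.004],-0.2],[[0,0,0],[0.028,0.036,0.004],-0.2],[[0,0,0],[0.028,0.036,0.004],-0.2],[[0,0,0],[0.028,0.036,0.004],-0.2]])

```text
clock: 0.95
tcp_pos: [0.4286, -0.244, 0.1992]
tcp_rot: [0.0, 0.541, 0.841, 0.0]
wrist_force: [0.9, -0.3, 0.2]
finger_gap: 0.0511
```

Call:
carry_out(deltas=[[[0,0,0],[0.028,0.036,0.005],-0.2],[[0,0,0],[0.028,0.036,0.005],-0.2],[[0,0,0],[0.028,0.036,0.005],-0.2],[[0,0,0],[0.028,0.036,0.005],-0.2],[[0,0,0],[0.028,0.036,0.005],-0.2],[[0,0,0],[0.028,0.036,0.005],-0.2],[[0,0,0],[0.028,0.036,0.005],-0.2],[[0,0,0],[0.02,0.03,0.0],-0.2]])

```text
clock: 1.75
tcp_pos: [0.5956, 0.0699, 0.1632]
tcp_rot: [-0.001, 0.541, 0.841, -0.001]
wrist_force: [0.3, -1.0, -0.0]
finger_gap: 0.051
```

```bash
python3 - <<'E'
from h import *
s=readout.sense(); im=imaging.capture("wrist"); print(s["clock"],s["tcp_pos"].tolist(),s["tcp_rot"].tolist(),s["finger_gap"],s["q"])
cv2.imwrite("pics/w1.png",cv2.resize(im,(784,588),interpolation=cv2.INTER_CUBIC))
E
```

```text
1.75 [0.5955621445580193, 0.06989446908526803, 0.16315400475054134] [-0.0006950740045072304, 0.5407503485370715, 0.8411825658168899, -0.0006843938030895819] 0.05101879493208476 [ 3.86392914e-01  3.98065949e-01 -1.51803797e-01 -4.09326956e-04
 -1.02284600e+00 -1.52883770e+00]
```

View pics/w1.png

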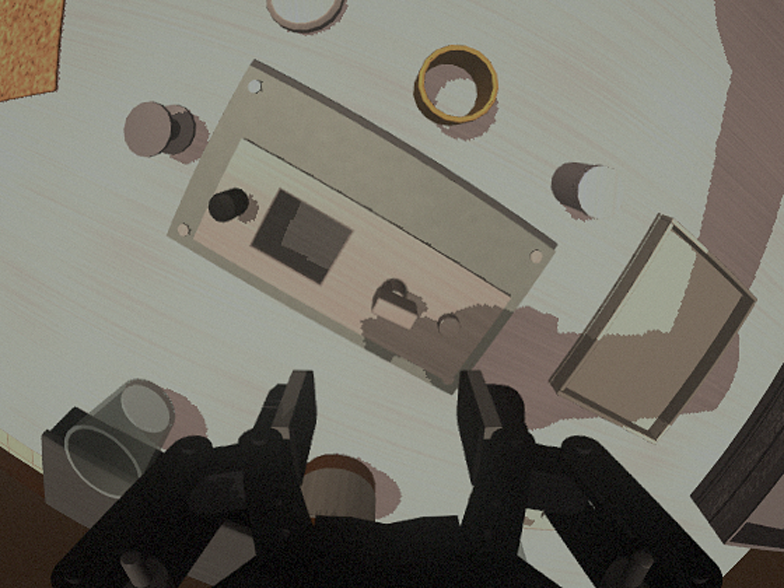

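```bash
python3 - <<'E'
from h import *
im=cv2.resize(cv2.imread("pics/w1.png"),(560,420),interpolation=cv2.INTER_AREA)
cv2.imwrite("pics/w1c.png",cv2.resize(im[185:265,240:345],(0,0),fx=7,fy=7,interpolation=cv2.INTER_CUBIC))
s=([0.59556,0.06989,0.16315],[-0.000695,0.54075,0.84118,-0.000684])
for nm,z,uv in [("knobtop",.070,(221,208)),("pivtop",.052,(450,321)),("hood",.048,(457,84)),("cap",.012,(305,6)),("can",.05,(600,193)),("spool",.04,(147,128)),
 ("t1",.022,(668,218)),("t2",.022,(755,298)),("t3",.022,(656,438)),("t4",.022,(555,388)),
 ("c1",.038,(252,62)),("c2",.038,(556,243)),("c3",.038,(455,392)),("c4",.038,(167,233))]:
    print(nm,onz("wrist",(np.array(uv)+.5)/1.4-.5,z,s)[:2].round(4))
E
```

```text
knobtop [ 0.5847 -0.0341]
pivtop [0.5978 0.1131]
hood [0.4707 0.0558]
cap [ 0.455  -0.0515]
can [0.4864 0.1616]
spool [ 0.5637 -0.1098]
t1 [0.4706 0.2353]
t2 [0.4791 0.3643]
t3 [0.631  0.3512]
t4 [0.6228 0.2228]
c1 [ 0.5036 -0.0592]
c2 [0.5271 0.1559]
c3 [0.6477 0.1454]
c4 [ 0.6232 -0.0739]
```

View pics/w1c.png

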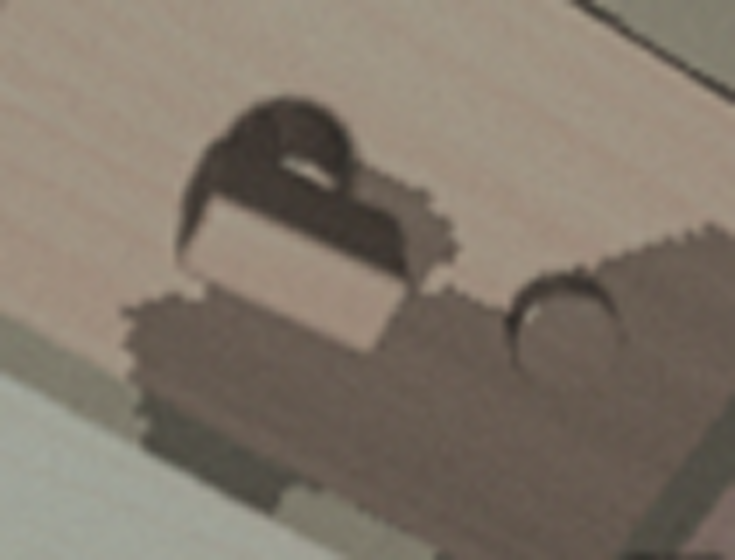

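```bash
python3 - <<'E'
from h import *
s=([0.59556,0.06989,0.16315],[-0.000695,0.54075,0.84118,-0.000684])
f=lambda x,y:(240+(x+.5)/7-.5,185+(y+.5)/7-.5)
C=np.array([onz("wrist",f(*p),.082,s)[:2] for p in [(212,195),(408,288),(368,352),(180,262)]])
print(C.round(4),C.mean(0)); 
a=C[1]-C[0];b=C[2]-C[3];print(np.linalg.norm(a),np.linalg.norm(b),np.degrees(np.arctan2(*(a+b)[::-1])),np.linalg.norm(C[3]-C[0]),np.linalg.norm(C[2]-C[1]))
print("piv",onz("wrist",f(567,333),.052,s))
print("toolx deg",np.degrees(np.arctan2(*(rot(s[1]).as_matrix()[:2,0][::-1]))), rot(s[1]).as_matrix().round(4))
# fit stage pose from carriers corners, pivot, knob
P=np.array([[-45,-110],[-45,110],[75,110],[75,-110],[30,75],[30,-75]])/1e3
W=np.array([[.5036,-.0592],[.5271,.1559],[.6477,.1454],[.6232,-.0739],onz("wrist",f(567,333),.052,s)[:2],[.5847,-.0341]])
fun=lambda v:((P@np.array([[np.cos(v[2]),np.sin(v[2])],[-np.sin(v[2]),np.cos(v[2])]])+v[:2]-W)).ravel()
r=least_squares(fun,[.57,.04,-.1]);print(r.x,(r.fun*1e3).round(1).reshape(-1,2))
v=r.x;M=np.array([[np.cos(v[2]),np.sin(v[2])],[-np.sin(v[2]),np.cos(v[2])]])
print("bore",np.array([.03,.035])@M+v[:2],"pivot",np.array([.03,.075])@M+v[:2],"knob",np.array([.03,-.075])@M+v[:2])
E
```

```text
[[0.5923 0.0633]
 [0.5932 0.0865]
 [0.6016 0.0858]
 [0.6005 0.0633]] [0.59691916 0.0747547 ]
0.02321137476621699 0.022543655924084447 87.44748272119078 0.00823795980877835 0.008451785156046682
piv [0.60047388 0.11378671 0.052     ]
toolx deg 114.53035026757357 [[-4.152e-01  9.097e-01 -1.900e-03]
 [ 9.097e-01  4.152e-01 -4.000e-04]
 [ 4.000e-04 -1.900e-03 -1.000e+00]]
[ 0.56124655  0.04347984 -0.10848224] [[ 1.  -1.8]
 [ 1.3  1.8]
 [ 0.  -0.7]
 [ 0.7 -0.1]
 [-1.3  1. ]
 [-1.8 -0.2]]
bore [0.59485963 0.07502601] pivot [0.59919041 0.11479087] knob [ 0.58294998 -0.03432736]
```

Call:
carry_out(deltas=[[[0,0,-0.137],[0,0,0.007],0.0],[[0,0,-0.137],[0,0,0.007],0.0],[[0,0,-0.137],[0,0,0.007],0.0],[[0,0,-0.137],[0,0,0.007],0.0],[[0,0,-0.137],[0,0,0.007],0.0],[[0,0,-0.137],[0,0,0.007],0.0],[[0,0,-0.137],[0,0,0.007],0.0],[[0,0,-0.137],[-0.001,0.005,0.007],0.0]])

```text
clock: 2.6
tcp_pos: [0.5969, 0.0717, 0.1078]
tcp_rot: [-0.0, 0.022, 1.0, -0.0]
wrist_force: [0.0, -0.1, 0.0]
finger_gap: 0.0428
```

```bash
python3 - <<'E'
from h import *
s=readout.sense(); im=imaging.capture("wrist"); print(s["clock"],s["tcp_pos"].tolist(),s["tcp_rot"].tolist(),s["finger_gap"],s["q"],rot(s["tcp_rot"]).as_matrix().round(4))
cv2.imwrite("pics/w2.png",cv2.resize(im,(784,588),interpolation=cv2.INTER_CUBIC))
E
```

```text
2.6 [0.5968532764949961, 0.0717004317023239, 0.10777241993598148] [-0.0004674689537884007, 0.021591841884517616, 0.9997667524660898, -0.00012041685712265384] 0.04282984834044198 [ 3.88540667e-01  4.57041871e-01 -2.13234213e-01 -1.93727522e-04
 -9.01473681e-01 -4.31607440e-01] [[-9.991e-01  4.320e-02 -9.000e-04]
 [ 4.320e-02  9.991e-01 -2.000e-04]
 [ 9.000e-04 -3.000e-04 -1.000e+00]]
```

View pics/w2.png

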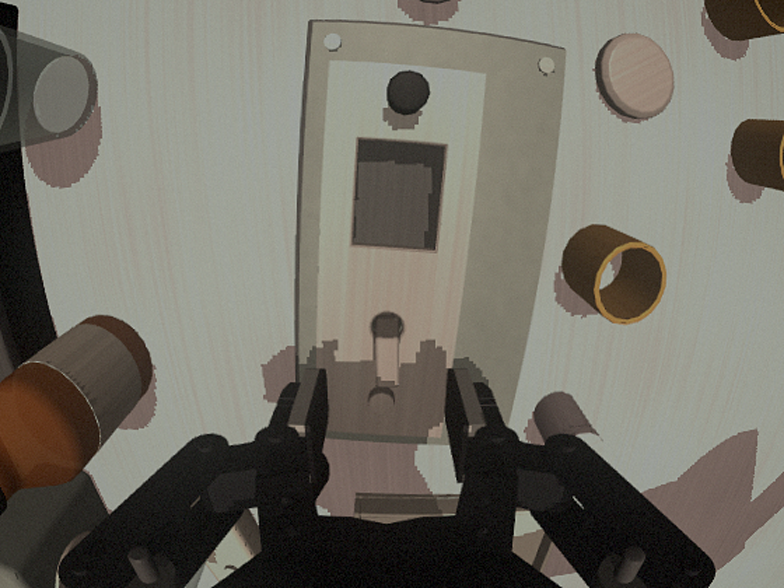

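```bash
python3 - <<'E'
from h import *
im=cv2.imread("pics/w2.png")[300:430,320:460]
cv2.imwrite("pics/w2c.png",cv2.resize(im,(0,0),fx=4.5,fy=4.5,interpolation=cv2.INTER_CUBIC))
E
```

```text
(no output)
```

View pics/w2c.png

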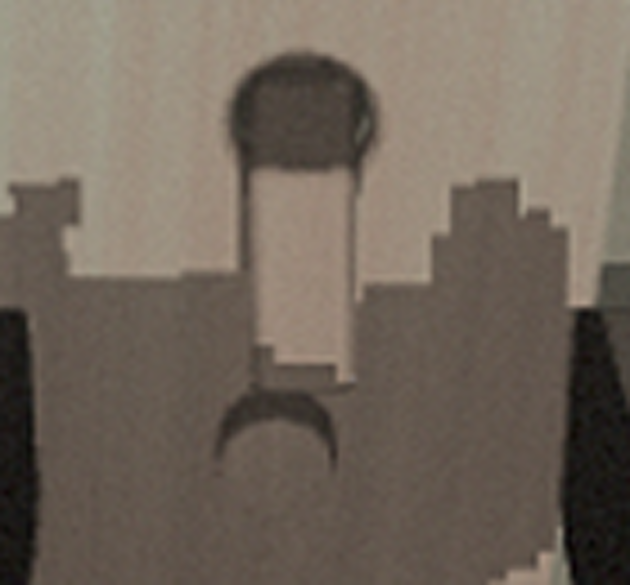

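```bash
python3 - <<'E'
from h import *
s=([0.59685,0.07170,0.10777],[-0.000467,0.021592,0.999767,-0.00012])
def f(x,y):
    x=320+(x+.5)/4.5-.5;y=300+(y+.5)/4.5-.5
    return ((x+.5)/1.4-.5,(y+.5)/1.4-.5)
C=np.array([onz("wrist",f(*p),.082,s)[:2] for p in [(248,170),(355,168),(353,385),(253,388)]])
print(C.round(4),C.mean(0))
c=np.array([*C.mean(0),.082]);print("tool",rot(s[1]).as_matrix().T@(c-s[0]))
d=C[3]-C[0]+C[2]-C[1];print(np.degrees(np.arctan2(d[1],d[0])))
E
```

```text
[[0.6017 0.063 ]
 [0.592  0.0632]
 [0.5929 0.0859]
 [0.6024 0.0858]] [0.59725823 0.07450429]
tool [-0.00031071  0.002826    0.02576899]
87.86382374002675
```

Call:
carry_out(deltas=[[[0,0,0],[0,0.003,0.01],0.0],[[0,0,0],[0,0,0.015],0.0],[[0,0,0],[0,0,0.015],0.0],[[0,0,0],[0,0,0.01],0.0],[[0,0,0],[0,0,0.003],0.0],[[0,0,0],[0,0,0],0.0],[[0,0,0],[0,0,0],0.4],[[0,0,0],[0,0,0],1.0]], force=70)

```text
clock: 3.45
tcp_pos: [0.598, 0.0755, 0.0561]
tcp_rot: [0.001, 0.024, 1.0, 0.0]
wrist_force: [-0.1, -0.7, 0.5]
finger_gap: 0.0145
```

Call:
carry_out(deltas=[[[0,0,0],[0,0,0],1.0],[[0,0,0],[0,0,0],1.0],[[0,0,0],[0,0,0],1.0],[[0,0,0],[0,0,0],1.0],[[0,0,0.05],[0,0,0],1.0],[[0,0,0.1],[0,0,0],1.0],[[0,0,0.13],[0,0,-0.0003],1.0],[[0,0,0.13],[0,0,-0.0003],1.0]])

```text
clock: 4.25
tcp_pos: [0.5976, 0.0755, 0.0563]
tcp_rot: [0.0, 0.229, 0.973, 0.0]
wrist_force: [-1.3, 0.6, 1.0]
finger_gap: 0.009
```

```bash
python3 - <<'E'
from h import *
s=readout.sense(); print(s)
for n in("side","wrist"):
    im=imaging.capture(n); cv2.imwrite(f"pics/{n}3.png",im)
E
```

```text
{'clock': 4.25, 'q': array([ 3.94185062e-01,  5.20353077e-01, -2.60075975e-01, -5.05876706e-05,
       -7.89607105e-01, -8.56968262e-01]), 'qvel': array([ 2.43228447e-03, -1.66336890e-04,  1.94574907e-04, -2.79347582e-03,
       -5.28767599e-04, -1.28803456e+00]), 'joint_efforts': array([ -0.78846149, -40.54497242,  14.39600319,   3.32048357,
         0.2370431 ,   0.71737016]), 'tcp_pos': array([0.59764236, 0.07553126, 0.05625437]), 'tcp_rot': array([2.97585919e-04, 2.29349568e-01, 9.73344045e-01, 2.37129425e-04]), 'wrist_force': array([-1.2601005 ,  0.58457769,  1.01263737]), 'moment': array([0.22904292, 0.38649374, 0.15370061]), 'finger_gap': 0.009005094099507355}
```

View pics/wrist3.png

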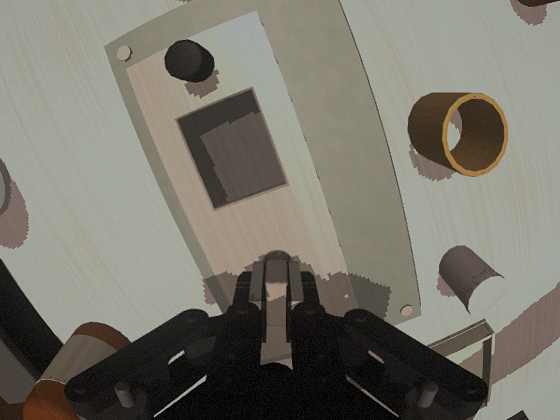

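Call:
carry_out(deltas=[[[0,0,0.14],[0,0,-0.0003],1.0],[[0,0,0.14],[0,0,-0.0003],1.0],[[0,0,0.14],[0,0,-0.0002],1.0],[[0,0,-0.05],[0,0,0],1.0],[[0,0,-0.14],[0,0,-0.0001],1.0],[[0,0,-0.14],[0,0,-0.0003],1.0],[[0,0,-0.14],[0,0,-0.0003],1.0],[[0,0,-0.14],[0,0,-0.0003],1.0]])

```text
clock: 5.15
tcp_pos: [0.5971, 0.0753, 0.0564]
tcp_rot: [-0.001, 0.13, 0.992, 0.0]
wrist_force: [-0.1, 0.5, -3.8]
finger_gap: 0.0085
```

Call:
carry_out(deltas=[[[0,0,-0.14],[0,0,-0.0003],1.0],[[0,0,-0.14],[0,0,-0.0003],1.0],[[0,0,-0.14],[0,0,-0.0003],1.0],[[0,0,-0.14],[0,0,-0.0003],1.0],[[0,0,-0.14],[0,0,-0.0003],1.0],[[0,0,-0.14],[0,0,-0.0003],1.0],[[0,0,-0.07],[0,0,0],1.0],[[0,0,0.1],[0,0,0],1.0]])

```text
clock: 5.95
tcp_pos: [0.5967, 0.0753, 0.0575]
tcp_rot: [-0.001, -0.268, 0.963, 0.0]
wrist_force: [0.6, 0.9, -6.5]
finger_gap: 0.0089
```

```bash
python3 - <<'E'
from h import *
s=readout.sense(); print(s)
for n in("side",):
    im=imaging.capture(n); cv2.imwrite(f"pics/{n}4.png",cv2.resize(im[130:280,180:400],(0,0),fx=3.5,fy=3.5,interpolation=cv2.INTER_CUBIC))
E
```

```text
{'clock': 5.95, 'q': array([ 0.39397564,  0.51859658, -0.25886277, -0.00111843, -0.79525577,
        0.1502899 ]), 'qvel': array([ 8.01004642e-04, -5.66215090e-04,  1.00773509e-03, -5.56469225e-04,
        1.84558610e-03, -1.08384598e+00]), 'joint_efforts': array([ -0.47345599, -44.50450301,  15.57349384,   3.76850814,
        -0.32866982,   1.06599402]), 'tcp_pos': array([0.59674134, 0.07527096, 0.05751731]), 'tcp_rot': array([-1.00077136e-03, -2.68408693e-01,  9.63304570e-01,  2.79362809e-04]), 'wrist_force': array([ 0.60731285,  0.94186071, -6.47903717]), 'moment': array([ 0.27381814, -0.26121089,  0.16085948]), 'finger_gap': 0.00893819493190209}
```

View pics/side4.png

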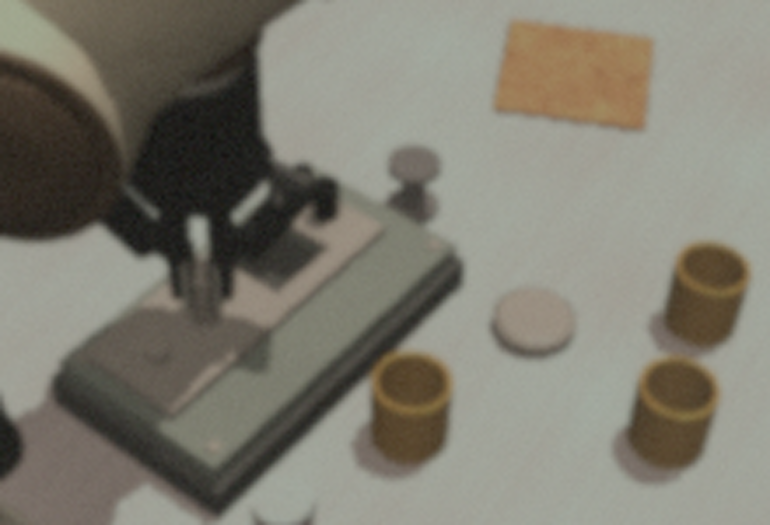

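Call:
carry_out(deltas=[[[0,0,0.14],[0,0,-0.0002],1.0],[[0,0,0.14],[0,0,-0.0004],1.0],[[0,0,0.14],[0,0,-0.0004],1.0],[[0,0,0.14],[0,0,-0.0004],1.0],[[0,0,0.14],[0,0,-0.0004],1.0],[[0,0,0.14],[0,0,-0.0004],1.0],[[0,0,0.14],[0,0,-0.0004],1.0],[[0,0,0.14],[0,0,-0.0003],1.0]])

```text
clock: 6.8
tcp_pos: [0.5966, 0.0747, 0.0597]
tcp_rot: [-0.001, 0.286, 0.958, -0.001]
wrist_force: [3.6, -1.4, -11.5]
finger_gap: 0.0087
```

```bash
python3 - <<'E'
from h import *
s=readout.sense(); print(s['tcp_pos'],s['q'][5],s['wrist_force'],s['moment'])
E
```

```text
[0.59664555 0.07471238 0.05969272] -0.9734389115589817 [  3.57020968  -1.3838146  -11.48224896] [-0.24114666 -0.88514158  0.06379182]
```

Call:
carry_out(deltas=[[[0,0,-0.05],[0,0,0.0005],1.0],[[0,0,-0.14],[0,0,0],1.0],[[0,0,-0.14],[0,0,0],1.0],[[0,0,-0.14],[0,0,-0.0003],1.0],[[0,0,-0.14],[0,0,-0.0003],1.0],[[0,0,-0.14],[0,0,-0.0003],1.0],[[0,0,-0.14],[0,0,-0.0003],1.0],[[0,0,-0.14],[0,0,-0.0003],1.0]])

```text
clock: 7.6
tcp_pos: [0.5965, 0.0749, 0.0612]
tcp_rot: [-0.001, -0.228, 0.974, 0.0]
wrist_force: [2.0, -1.6, -9.0]
finger_gap: 0.0087
```

```bash
python3 - <<'E'
from h import *
s=readout.sense(); print(s['tcp_pos'],s['q'][5],s['wrist_force'],s['moment'],rot(s["tcp_rot"]).as_matrix().round(3))
for n in("side","wrist"):
    im=imaging.capture(n); cv2.imwrite(f"pics/{n}5.png",cv2.resize(im[130:280,180:400] if n=="side" else im[200:350,180:400],(0,0),fx=3.5,fy=3.5,interpolation=cv2.INTER_CUBIC))
E
```

```text
[0.59653875 0.07486815 0.06116065] 0.0674335269811277 [ 2.0033965  -1.57989622 -9.04998488] [-0.35771175 -0.60543078 -0.15979987] [[-0.896 -0.444 -0.003]
 [-0.444  0.896 -0.   ]
 [ 0.003  0.001 -1.   ]]
```

View pics/side5.png

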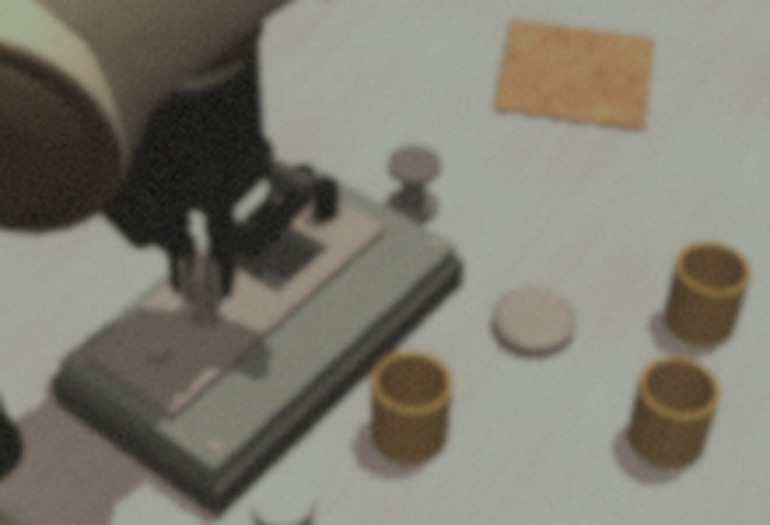

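View pics/wrist5.png

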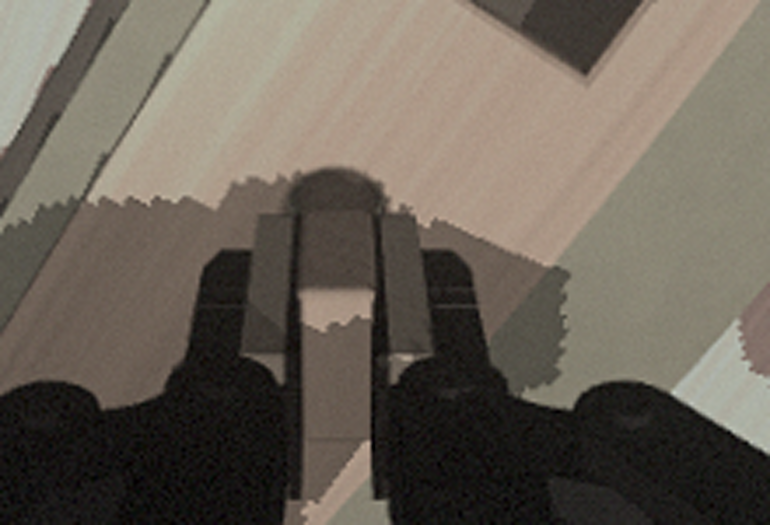

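Call:
carry_out(deltas=[[[0,0,-0.14],[0,0,-0.0003],1.0],[[0,0,-0.1],[0,0,-0.0001],1.0],[[0,0,0.05],[0,0,0.0004],1.0],[[0,0,0.14],[0,0,0],1.0],[[0,0,0.14],[0,0,-0.0002],1.0],[[0,0,0.14],[0,0,-0.0003],1.0],[[0,0,0.14],[0,0,-0.0003],1.0],[[0,0,0.14],[0,0,-0.0003],1.0]])

```text
clock: 8.5
tcp_pos: [0.597, 0.0753, 0.063]
tcp_rot: [-0.001, 0.032, 0.999, 0.0]
wrist_force: [1.0, 1.0, -9.8]
finger_gap: 0.0089
```

Call:
carry_out(deltas=[[[0,0,0.14],[0,0,-0.0003],1.0],[[0,0,0.14],[0,0,-0.0003],1.0],[[0,0,0.14],[0,0,-0.0003],1.0],[[0,0,0.07],[0,0,0.0],1.0],[[0,0,-0.07],[0,0,0.0003],1.0],[[0,0,-0.14],[0,0,-0.0001],1.0],[[0,0,-0.14],[0,0,-0.0003],1.0],[[0,0,-0.14],[0,0,-0.0003],1.0]])

```text
clock: 9.3
tcp_pos: [0.5981, 0.0754, 0.0665]
tcp_rot: [0.001, 0.026, 1.0, 0.0]
wrist_force: [0.2, 0.5, -1.0]
finger_gap: 0.0084
```

Call:
carry_out(deltas=[[[0,0,-0.14],[0,0,-0.0003],1.0],[[0,0,-0.14],[0,0,-0.0003],1.0],[[0,0,-0.14],[0,0,-0.0003],1.0],[[0,0,-0.14],[0,0,-0.0003],1.0],[[0,0,-0.14],[0,0,-0.0003],1.0],[[0,0,-0.1],[0,0,0],1.0],[[0,0,0.07],[0,0,0.0003],1.0],[[0,0,0.14],[0,0,0],1.0]])

```text
clock: 10.1
tcp_pos: [0.598, 0.0754, 0.0677]
tcp_rot: [0.001, -0.26, 0.966, -0.0]
wrist_force: [-0.2, 0.1, -0.6]
finger_gap: 0.0085
```

```bash
python3 - <<'E'
from h import *
s=readout.sense(); print(s['tcp_pos'],s['q'],s['wrist_force'],s['moment'],rot(s["tcp_rot"]).as_matrix().round(3))
for n in("side",):
    im=imaging.capture(n); cv2.imwrite(f"pics/{n}6.png",cv2.resize(im[130:280,180:400] if n=="side" else im[200:350,180:400],(0,0),fx=3.5,fy=3.5,interpolation=cv2.INTER_CUBIC))
E
```

```text
[0.59804603 0.07538735 0.06770907] [ 3.93887977e-01  5.06028229e-01 -2.49940562e-01  4.83415079e-04
 -8.13438611e-01  1.32578110e-01] [-0.19133399  0.12627457 -0.63585194] [-0.01837238 -0.00282312  0.01969813] [[-0.864 -0.503  0.001]
 [-0.503  0.864  0.   ]
 [-0.001 -0.001 -1.   ]]
```

View pics/side6.png

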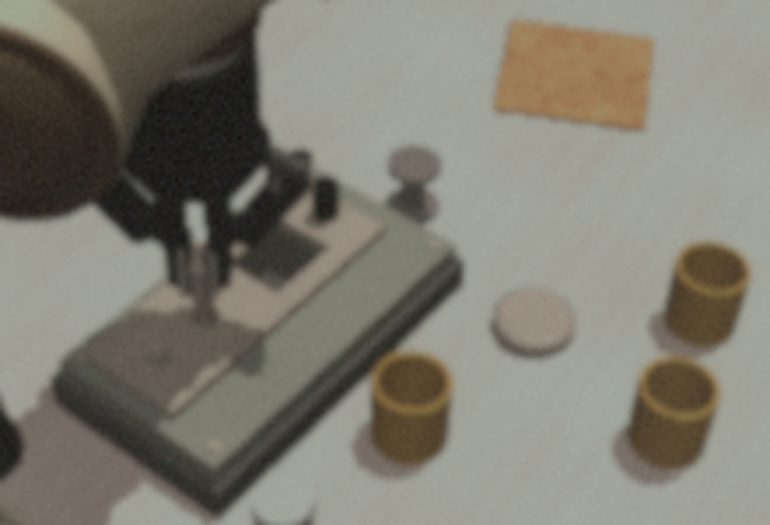

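Pin is free of the friction: about 11 mm of rise and only its own weight on the wrist. I'll lift it straight out and carry it to the tray.

Call:
carry_out(deltas=[[[0,0,0],[0,0,-0.003],1.0],[[0,0,0],[0,0,-0.006],1.0],[[0,0,0],[0,0,-0.009],1.0],[[0,0,0],[0,0,-0.01],1.0],[[0,0,0],[0,0,-0.012],1.0],[[0,0,0],[0,0,-0.014],1.0],[[0,0,0],[0,0,-0.014],1.0],[[0,0,0],[0,0,-0.01],1.0]])

```text
clock: 10.95
tcp_pos: [0.5981, 0.0755, 0.1471]
tcp_rot: [0.001, -0.263, 0.965, 0.0]
wrist_force: [0.0, 0.9, -0.1]
finger_gap: 0.0086
```

Call:
carry_out(deltas=[[[0,0,0],[-0.004,0.013,0],1.0],[[0,0,0],[-0.009,0.027,0],1.0],[[0,0,0],[-0.01,0.032,0],1.0],[[0,0,0],[-0.011,0.034,0],1.0],[[0,0,0],[-0.011,0.034,0],1.0],[[0,0,0],[-0.01,0.032,0],1.0],[[0,0,0],[-0.009,0.026,0],1.0],[[0,0,0],[-0.004,0.013,0],1.0]])

```text
clock: 11.75
tcp_pos: [0.5479, 0.2943, 0.1445]
tcp_rot: [-0.0, -0.264, 0.964, 0.0]
wrist_force: [0.9, -0.4, -1.5]
finger_gap: 0.0089
```

```bash
python3 - <<'E'
from h import *
s=readout.sense(); print(s['clock'],s['tcp_pos'],s['q'],s['wrist_force'],rot(s["tcp_rot"]).as_matrix().round(3),s['tcp_rot'].tolist())
for n in("side","wrist"):
    im=imaging.capture(n); cv2.imwrite(f"pics/{n}7.png",im)
E
```

```text
11.75 [0.54789989 0.29430785 0.14449299] [ 7.52634017e-01  4.50097250e-01 -1.18162414e-01 -3.51165862e-04
 -1.00305878e+00 -2.17734198e-01] [ 0.92164187 -0.44164125 -1.52428056] [[-0.86  -0.51  -0.001]
 [-0.51   0.86  -0.   ]
 [ 0.001  0.    -1.   ]] [-0.00029995995009841653, -0.26418175991319764, 0.9644728651802137, 9.17950100388455e-06]
```

View pics/side7.png

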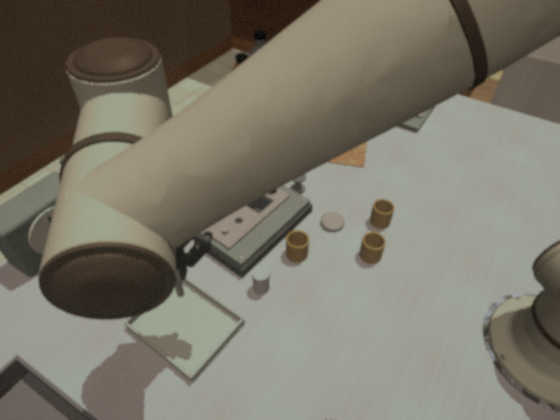

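View pics/wrist7.png

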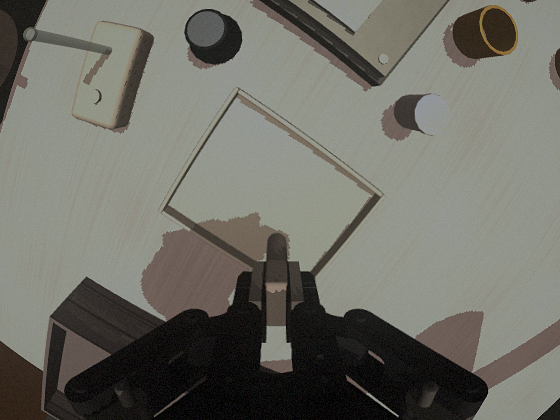

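```bash
python3 - <<'E'
from h import *
s=([0.5479,0.29431,0.14449],[-0.0003,-0.26418,0.96447,0])
for p in [(237,90),(382,193),(163,210)]: print(onz("wrist",p,.022,s))
print(project("wrist",[.548,.2943,.004],s), onz("wrist",(278,240),.1,s))
E
```

```text
[0.62372654 0.22792698 0.022     ]
[0.47292228 0.2384899  0.022     ]
[0.632489   0.35121875 0.022     ]
[276.13999245 197.30208073] [0.54745702 0.2930904  0.1       ]
```

Call:
carry_out(deltas=[[[0,0,0],[0,0,0.01],1.0],[[0,0,0],[0,0,0.016],1.0],[[0,0,0],[0,0,0.016],1.0],[[0,0,0],[0,0,0.016],1.0],[[0,0,0],[0,0,0.016],1.0],[[0,0,0],[0,0,0.01],1.0],[[0,0,0],[0,0,0.004],1.0],[[0,0,0],[0,0,0],1.0]])

```text
clock: 12.65
tcp_pos: [0.5491, 0.2908, 0.0564]
tcp_rot: [-0.001, -0.262, 0.965, -0.0]
wrist_force: [0.0, 0.4, -1.2]
finger_gap: 0.0086
```

Call:
carry_out(deltas=[[[0,0,0],[0,0,0.001],1.0],[[0,0,0],[0,0,0.001],1.0],[[0,0,0],[0,0,0.001],1.0],[[0,0,0],[0,0,0.001],1.0],[[0,0,0],[0,0,0.001],1.0],[[0,0,0],[0,0,0],1.0],[[0,0,0],[0,0,0],1.0],[[0,0,0],[0,0,0],1.0]])

```text
clock: 13.45
tcp_pos: [0.5491, 0.2917, 0.052]
tcp_rot: [0.0, -0.263, 0.965, -0.0]
wrist_force: [-0.7, 0.0, -0.9]
finger_gap: 0.0084
```

Call:
carry_out(deltas=[[[0,0,0],[0,0,0.0005],1.0],[[0,0,0],[0,0,0.0005],1.0],[[0,0,0],[0,0,0.0005],1.0],[[0,0,0],[0,0,0.0005],1.0],[[0,0,0],[0,0,0.0005],1.0],[[0,0,0],[0,0,0],1.0],[[0,0,0],[0,0,0],1.0],[[0,0,0],[0,0,0],1.0]])

```text
clock: 14.25
tcp_pos: [0.5491, 0.2916, 0.0496]
tcp_rot: [0.0, -0.263, 0.965, 0.0]
wrist_force: [-0.6, 0.6, -1.2]
finger_gap: 0.009
```

```bash
python3 - <<'E'
from h import *
s=readout.sense(); print(s['clock'],s['tcp_pos'],s['wrist_force'],s['moment'])
im=imaging.capture("wrist"); cv2.imwrite(f"pics/w8.png",cv2.resize(im[150:330,160:400],(0,0),fx=3.2,fy=3.2,interpolation=cv2.INTER_CUBIC))
E
```

```text
14.25 [0.5490988  0.29164902 0.04955476] [-0.63337501  0.63323067 -1.15716016] [ 0.04682243 -0.02637929 -0.0235165 ]
```

View pics/w8.png

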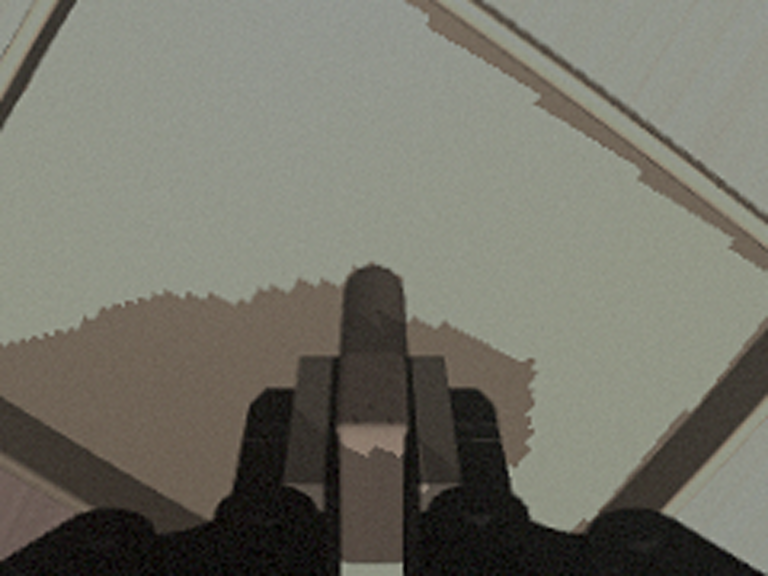

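Call:
carry_out(deltas=[[[0,0,0],[0,0,0.0004],1.0],[[0,0,0],[0,0,0.0004],1.0],[[0,0,0],[0,0,0.0004],1.0],[[0,0,0],[0,0,0.0003],1.0],[[0,0,0],[0,0,0.0003],1.0],[[0,0,0],[0,0,0],1.0],[[0,0,0],[0,0,0],1.0],[[0,0,0],[0,0,0],1.0]])

```text
clock: 15.1
tcp_pos: [0.5491, 0.2917, 0.0483]
tcp_rot: [0.0, -0.263, 0.965, -0.0]
wrist_force: [-2.1, -0.2, 5.1]
finger_gap: 0.0087
```

Call:
carry_out(deltas=[[[0,0,0],[0,0,-0.0003],1.0],[[0,0,0],[0,0,0],1.0],[[0,0,0],[0,0,0],0.7],[[0,0,0],[0,0,0],0.6],[[0,0,0],[0,0,0],0.4],[[0,0,0],[0,0,0],0.3],[[0,0,0],[0,0,0],0.2],[[0,0,0],[0,0,0],0.2]], force=20)

```text
clock: 15.9
tcp_pos: [0.5491, 0.2916, 0.0479]
tcp_rot: [-0.0, -0.263, 0.965, 0.0]
wrist_force: [0.2, 0.5, -0.1]
finger_gap: 0.0339
```

```bash
python3 - <<'E'
from h import *
s=readout.sense(); print(s['clock'],s['tcp_pos'],s['wrist_force'],s['finger_gap'])
im=imaging.capture("wrist"); cv2.imwrite(f"pics/w9.png",cv2.resize(im[150:330,160:400],(0,0),fx=3.2,fy=3.2,interpolation=cv2.INTER_CUBIC))
E
```

```text
15.9 [0.54906405 0.29164782 0.04791053] [ 0.15774665  0.45755372 -0.10275766] 0.033905106143415575
```

View pics/w9.png

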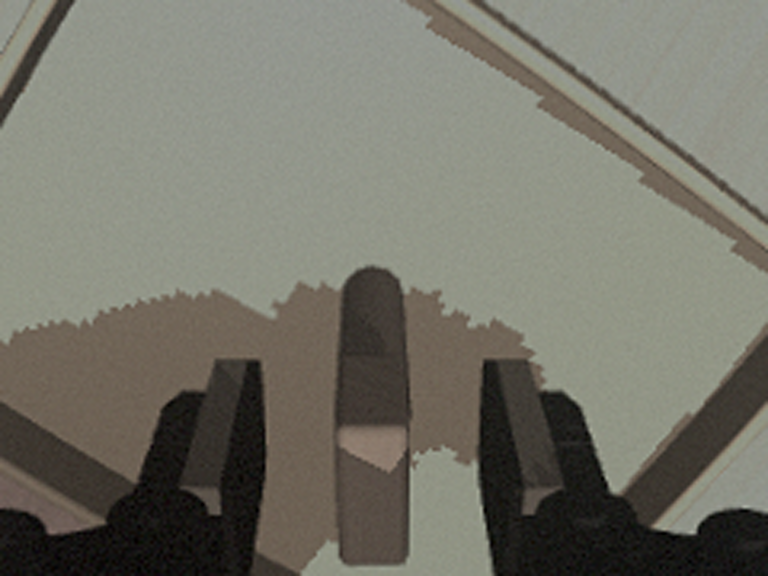

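The pin stands free and upright in the tray. Next I'll retreat upward, turn the jaws along the carrier's length and go to the hood at (0.4705, 0.0555).

Call:
carry_out(deltas=[[[0,0,0],[0,0,-0.01],0.2],[[0,0,0],[0,0,-0.015],0.2],[[0,0,0],[0,0,-0.018],0.2],[[0,0,-0.13],[0,0,-0.018],0.2],[[0,0,-0.13],[0,0,-0.018],0.0],[[0,0,-0.13],[0,0,-0.018],-0.3],[[0,0,-0.13],[0,0,-0.01],-0.5],[[0,0,-0.13],[0,0,-0.005],-0.5]])

```text
clock: 16.75
tcp_pos: [0.5497, 0.2921, 0.1626]
tcp_rot: [0.002, -0.559, 0.829, 0.0]
wrist_force: [-0.0, -0.8, -0.0]
finger_gap: 0.0641
```

Call:
carry_out(deltas=[[[0,0,-0.14],[0,0,0],-0.5],[[0,0,-0.137],[0,0,0],-0.5],[[0,0,0],[0.03,0.006,0],-0.5],[[0,0,0],[0.046,0.01,0],-0.5],[[0,0,0],[0.047,0.01,0],-0.5],[[0,0,0],[0.047,0.01,0],-0.5],[[0,0,0],[0.045,0.01,0],-0.5],[[0,0,0],[0.028,0.0065,0],-0.5]])

```text
clock: 17.55
tcp_pos: [0.4682, 0.0536, 0.1609]
tcp_rot: [0.0, -0.666, 0.746, -0.0]
wrist_force: [0.2, -0.3, 1.2]
finger_gap: 0.0642
```

```bash
python3 - <<'E'
from h import *
s=readout.sense(); print(s['clock'],s['tcp_pos'].tolist(),s['tcp_rot'].tolist(),s['finger_gap'],s['q'],rot(s["tcp_rot"]).as_matrix().round(3))
im=imaging.capture("wrist"); cv2.imwrite(f"pics/w10.png",cv2.resize(im,(784,588),interpolation=cv2.INTER_CUBIC))
E
```

```text
17.55 [0.4682363676906339, 0.05357995942067704, 0.1609154342314294] [0.0002539924875014262, -0.6660033858516405, 0.7459486740193567, -3.536566523149658e-05] 0.06419593232360848 [ 4.59814852e-01  1.92924716e-01 -4.60433144e-01 -8.41967161e-05
 -9.16929956e-01  9.97912654e-01] [[-0.113 -0.994  0.   ]
 [-0.994  0.113  0.   ]
 [-0.    -0.    -1.   ]]
```

View pics/w10.png

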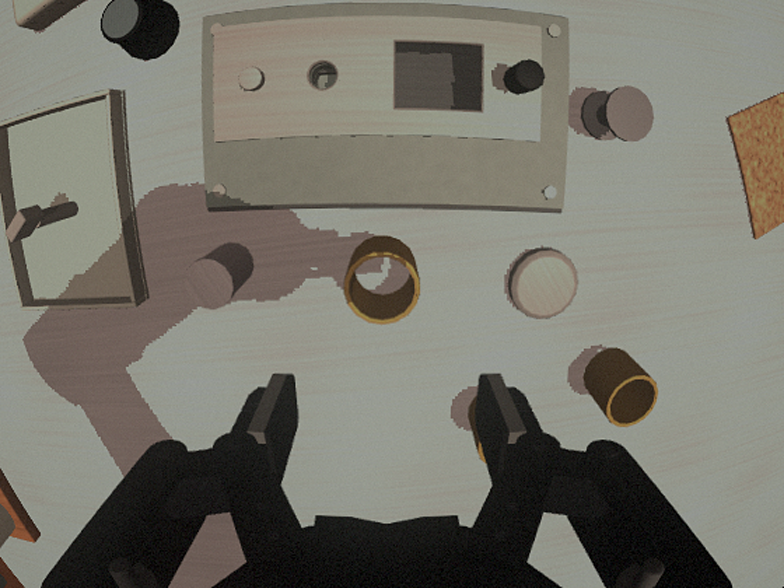

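```bash
python3 - <<'E'
from h import *
im=cv2.imread("pics/w10.png")
cv2.imwrite("pics/w10c.png",cv2.resize(im[225:335,325:440],(0,0),fx=5,fy=5,interpolation=cv2.INTER_CUBIC))
s=([0.46824,0.05358,0.16092],[0.000254,-0.666,0.74595,0])
for z,uv in [(.048,(382,286.5)),(.048,(345,287)),(.048,(419,287)),(.048,(382,323)),(.048,(382,250))]:
    p=onz("wrist",(np.array(uv)+.5)/1.4-.5,z,s);print(p.round(4),(rot(s[1]).as_matrix().T@(p-s[0])).round(4))
E
```

```text
[0.4709 0.0559 0.048 ] [-0.0025 -0.0024  0.1129]
[0.4731 0.0777 0.048 ] [-0.0245 -0.0021  0.1129]
[0.4681 0.0342 0.048 ] [ 0.0193 -0.0021  0.1129]
[0.4478 0.0586 0.048 ] [-0.0026  0.0209  0.1129]
[0.4929 0.0533 0.048 ] [-0.0025 -0.0245  0.1129]
```

View pics/w10c.png

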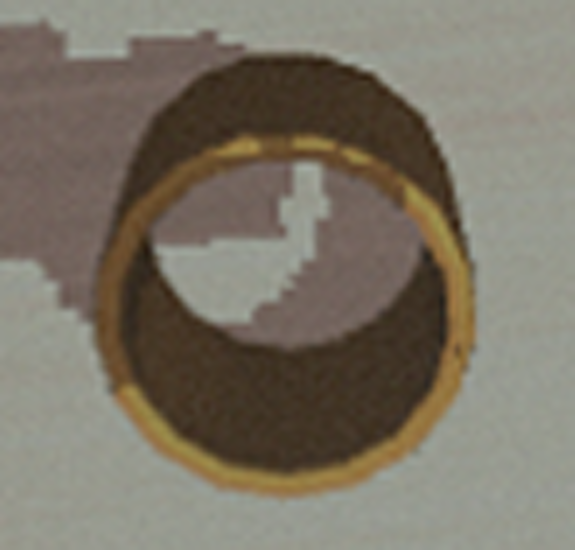

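Call:
carry_out(deltas=[[[0,0,0],[-0.0025,-0.0025,0.015],-0.5],[[0,0,0],[0,0,0.024],-0.5],[[0,0,0],[0,0,0.026],-0.5],[[0,0,0],[0,0,0.026],-0.5],[[0,0,0],[0,0,0.022],-0.5],[[0,0,0],[0,0,0.016],-0.5],[[0,0,0],[0,0,0.01],-0.5],[[0,0,0],[0,0,0.003],-0.5]], force=35)

```text
clock: 18.4
tcp_pos: [0.4725, 0.0582, 0.0176]
tcp_rot: [-0.0, -0.667, 0.745, 0.0]
wrist_force: [0.8, 1.0, 0.2]
finger_gap: 0.0636
```

Call:
carry_out(deltas=[[[0,0,0],[0,0,0],-0.4],[[0,0,0],[0,0,0],-0.25],[[0,0,0],[0,0,0],-0.15],[[0,0,0],[0,0,0],-0.05],[[0,0,0],[0,0,0],0.1],[[0,0,0],[0,0,0],0.3],[[0,0,0],[0,0,0],0.6],[[0,0,0],[0,0,0],1.0]])

```text
clock: 19.2
tcp_pos: [0.473, 0.0583, 0.019]
tcp_rot: [0.001, -0.667, 0.745, -0.0]
wrist_force: [-0.7, -1.5, 6.0]
finger_gap: 0.0444
```

```bash
python3 - <<'E'
from h import *
s=readout.sense(); print(s['clock'],s['tcp_pos'].tolist(),s['wrist_force'],s['finger_gap'])
im=imaging.capture("wrist"); cv2.imwrite(f"pics/w11.png",im)
E
```

```text
19.2 [0.4729972471282183, 0.0582506703726042, 0.019016937409826535] [-0.71924428 -1.51158458  6.04987043] 0.044372019491336755
```

View pics/w11.png

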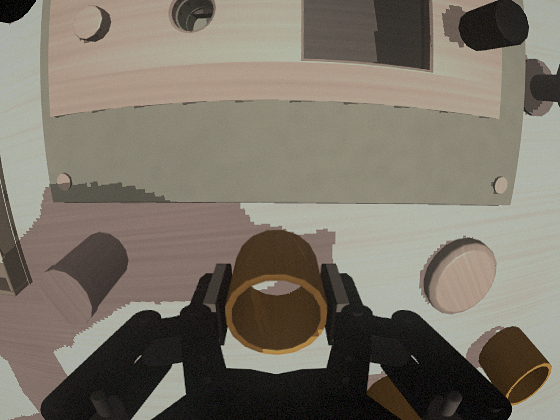

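Call:
carry_out(deltas=[[[0,0,0],[0,0,-0.004],1.0],[[0,0,0],[0,0,-0.01],1.0],[[0,0,0],[0,0,-0.015],1.0],[[0,0,0],[0,0,-0.02],1.0],[[0,0,0],[0,0,-0.02],1.0],[[0,0,0],[0.01,-0.003,-0.015],1.0],[[0,0,0],[0.025,-0.007,-0.005],1.0],[[0,0,0],[0.035,-0.01,0],1.0]])

```text
clock: 20.05
tcp_pos: [0.4855, -0.0131, 0.1089]
tcp_rot: [0.002, -0.668, 0.744, -0.001]
wrist_force: [0.8, 0.2, -2.5]
finger_gap: 0.0442
```

Call:
carry_out(deltas=[[[0,0,0],[0.042,-0.012,0],1.0],[[0,0,0],[0.044,-0.013,0],1.0],[[0,0,0],[0.044,-0.013,0],1.0],[[0,0,0],[0.044,-0.013,0],1.0],[[0,0,0],[0.042,-0.012,0],1.0],[[0,0,0],[0.033,-0.01,0],1.0],[[0,0,0],[0.02,-0.006,0],1.0],[[0,0,0],[0.008,-0.002,0],1.0]])

```text
clock: 20.85
tcp_pos: [0.534, -0.2998, 0.107]
tcp_rot: [0.0, -0.666, 0.746, 0.0]
wrist_force: [-0.7, -0.1, -1.3]
finger_gap: 0.0441
```

```bash
python3 - <<'E'
from h import *
s=readout.sense(); print(s['clock'],s['tcp_pos'].tolist(),s['tcp_rot'].tolist(),s['wrist_force'],s['finger_gap'],s['q'])
for n in ("wrist","scene"):
  im=imaging.capture(n); cv2.imwrite(f"pics/{n}12.png",im)
E
```

```text
20.85 [0.5340385391868777, -0.2998129632394554, 0.10700576536820142] [2.800315182220952e-05, -0.6655135004550995, 0.7463858109536495, 3.368807960227067e-05] [-0.74972266 -0.05686611 -1.25225361] 0.04406035002296543 [-2.47623200e-01  4.74138372e-01 -1.85417478e-01 -1.06476588e-04
 -9.11264886e-01  1.70405163e+00]
```

View pics/wrist12.png

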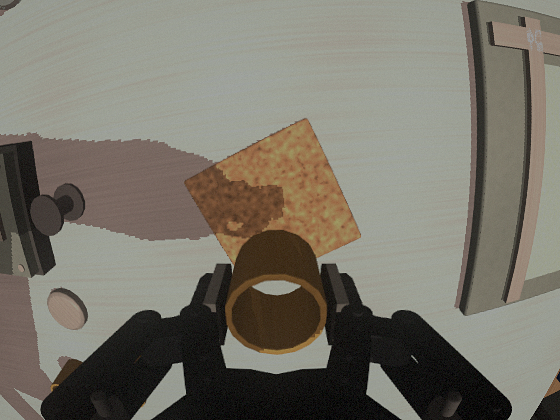

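View pics/scene12.png

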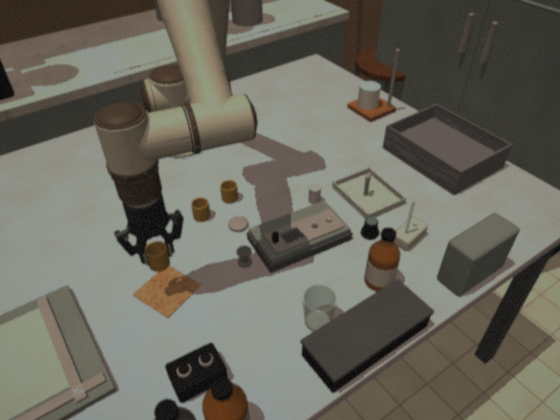

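```bash
python3 - <<'E'
from h import *
s=([0.53404,-0.29981,0.10701],[0,-0.6655135,0.7463858,0])
A=[onz("wrist",p,.004,s) for p in [(306,119),(361,237),(185,182)]]
print(np.round(A,4),(A[1]+A[2])/2, np.linalg.norm(A[0]-A[1]))
h=onz("wrist",(276,310),.107+.003+.0,s);print("hoodrim~",h)
print(rot(s[1]).as_matrix().T@((A[1]+A[2])/2-s[0]))
E
```

```text
[[ 0.604  -0.3307  0.004 ]
 [ 0.5028 -0.3686  0.004 ]
 [ 0.5668 -0.2306  0.004 ]] [ 0.53481448 -0.29964558  0.004     ] 0.10807381130222618
hoodrim~ [ 0.51578057 -0.29778624  0.11      ]
[-0.00025178 -0.00075064  0.10301   ]
```

Call:
carry_out(deltas=[[[0,0,0],[0,0,0.008],1.0],[[0,0,0],[0,0,0.014],1.0],[[0,0,0],[0,0,0.016],1.0],[[0,0,0],[0,0,0.016],1.0],[[0,0,0],[0,0,0.013],1.0],[[0,0,0],[0,0,0.007],1.0],[[0,0,0],[0,0,0.002],1.0],[[0,0,0],[0,0,0],1.0]])

```text
clock: 21.75
tcp_pos: [0.5344, -0.2977, 0.0309]
tcp_rot: [-0.0, -0.667, 0.745, 0.0]
wrist_force: [0.2, 0.0, -1.7]
finger_gap: 0.0444
```

Call:
carry_out(deltas=[[[0,0,0],[0,0,0.0015],1.0],[[0,0,0],[0,0,0.001],1.0],[[0,0,0],[0,0,0.0005],1.0],[[0,0,0],[0,0,0.0005],1.0],[[0,0,0],[0,0,0.0005],1.0],[[0,0,0],[0,0,0],1.0],[[0,0,0],[0,0,0],1.0],[[0,0,0],[0,0,0],1.0]])

```text
clock: 22.55
tcp_pos: [0.5343, -0.2979, 0.027]
tcp_rot: [0.0, -0.667, 0.745, -0.0]
wrist_force: [0.3, 0.3, -3.1]
finger_gap: 0.0444
```

Call:
carry_out(deltas=[[[0,0,0],[0,0,0.0008],1.0],[[0,0,0],[0,0,0.0008],1.0],[[0,0,0],[0,0,0.0008],1.0],[[0,0,0],[0,0,0.0005],1.0],[[0,0,0],[0,0,0.0005],1.0],[[0,0,0],[0,0,0.0003],1.0],[[0,0,0],[0,0,0],1.0],[[0,0,0],[0,0,0],1.0]])

```text
clock: 23.35
tcp_pos: [0.5342, -0.2979, 0.0233]
tcp_rot: [0.0, -0.666, 0.746, -0.0]
wrist_force: [-0.1, -0.1, -1.5]
finger_gap: 0.0441
```

Call:
carry_out(deltas=[[[0,0,0],[0,0,0.0005],1.0],[[0,0,0],[0,0,0.0005],1.0],[[0,0,0],[0,0,0.0004],1.0],[[0,0,0],[0,0,0.0003],1.0],[[0,0,0],[0,0,0],1.0],[[0,0,0],[0,0,0],1.0],[[0,0,0],[0,0,0],1.0],[[0,0,0],[0,0,0],1.0]])

```text
clock: 24.15
tcp_pos: [0.5343, -0.2979, 0.0231]
tcp_rot: [0.0, -0.667, 0.745, -0.0]
wrist_force: [-2.6, 2.4, 6.6]
finger_gap: 0.0447
```

Call:
carry_out(deltas=[[[0,0,0],[0,0,-0.0003],1.0],[[0,0,0],[0,0,0],0.0],[[0,0,0],[0,0,0],-0.15],[[0,0,0],[0,0,0],-0.25],[[0,0,0],[0,0,0],-0.35],[[0,0,0],[0,0,0],-0.45],[[0,0,0],[0,0,0],-0.5],[[0,0,0],[0,0,0],-0.5]])

```text
clock: 24.95
tcp_pos: [0.5342, -0.2979, 0.0218]
tcp_rot: [-0.0, -0.667, 0.746, 0.0]
wrist_force: [0.2, 0.7, 0.1]
finger_gap: 0.0639
```

Call:
carry_out(deltas=[[[0,0,0],[0,0,-0.005],-0.5],[[0,0,0],[0,0,-0.012],-0.5],[[0,0,0],[0,0,-0.018],-0.5],[[0,0,0],[0,0,-0.02],-0.5],[[0,0,0],[0,0,-0.02],-0.5],[[0,0,0],[0,0,-0.02],-0.5],[[0,0,0],[0,0,-0.015],-0.5],[[0,0,0],[0,0,-0.01],-0.5]])

```text
clock: 25.75
tcp_pos: [0.5349, -0.2981, 0.1446]
tcp_rot: [0.001, -0.667, 0.745, -0.002]
wrist_force: [0.4, -0.1, 0.1]
finger_gap: 0.0641
```

```bash
python3 - <<'E'
from h import *
s=readout.sense(); print(s['clock'],s['tcp_pos'].tolist(),s['tcp_rot'].tolist(),s['wrist_force'],s['finger_gap'],s['q'])
for n in ("wrist",):
  im=imaging.capture(n); cv2.imwrite(f"pics/{n}13.png",im)
E
```

```text
25.75 [0.5349089470844309, -0.29812701638788097, 0.14457340201785487] [0.0008532724260989048, -0.6665769964520653, 0.7454341449472698, -0.001521602393160528] [ 0.36404291 -0.12042903  0.08649826] 0.06405106406798726 [-2.44305797e-01  4.33316917e-01 -1.46429806e-01  3.58230309e-04
 -9.87573428e-01  1.70332647e+00]
```

View pics/wrist13.png

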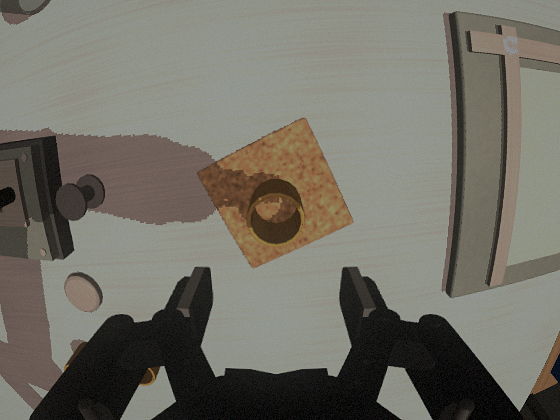

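The hood stands upright near the mat's centre. Next is the leaf knob, so I'll turn the jaws tangential to the leaf's swing and hover over it.

Call:
carry_out(deltas=[[[0,0,0.142],[0,0,0],-0.3],[[0,0,0.142],[0,0,0],-0.2],[[0,0,0.142],[0,0,0],-0.1],[[0,0,0.142],[0,0,0],0.0],[[0,0,0.142],[0,0,0],0.0],[[0,0,0.142],[0,0,0],0.0],[[0,0,0.142],[0,0,0],0.0],[[0,0,0.142],[0,0,0],0.0]])

```text
clock: 26.6
tcp_pos: [0.5339, -0.2977, 0.1415]
tcp_rot: [-0.0, -0.158, 0.987, 0.0]
wrist_force: [-0.3, 0.6, -0.1]
finger_gap: 0.0424
```

Call:
carry_out(deltas=[[[0,0,0.144],[0,0,0],0.0],[[0,0,0.144],[0,0,0],0.0],[[0,0,0.143],[0,0,0],0.0],[[0,0,0],[-0.003,0.035,0],0.0],[[0,0,0],[-0.003,0.046,0.004],0.0],[[0,0,0],[-0.004,0.046,0.008],0.0],[[0,0,0],[-0.004,0.046,0.008],0.0],[[0,0,0],[-0.003,0.046,0.008],0.0]])

```text
clock: 27.4
tcp_pos: [0.5747, -0.0803, 0.1136]
tcp_rot: [-0.0, 0.054, 0.999, 0.0]
wrist_force: [0.8, -0.6, 0.4]
finger_gap: 0.0426
```

Call:
carry_out(deltas=[[[0,0,0],[-0.002,0.03,0.004],0.0],[[0,0,0],[-0.001,0.019,0],0.0],[[0,0,0],[0,0,0],0.0],[[0,0,0],[0,0,0],0.0],[[0,0,0],[0,0,0],0.0],[[0,0,0],[0,0,0],0.0],[[0,0,0],[0,0,0],0.0],[[0,0,0],[0,0,0],0.0]])

```text
clock: 28.2
tcp_pos: [0.5829, -0.0342, 0.11]
tcp_rot: [0.0, 0.054, 0.999, 0.0]
wrist_force: [0.4, -0.1, -0.4]
finger_gap: 0.0428
```

```bash
python3 - <<'E'
from h import *
s=readout.sense(); print(s['clock'],s['tcp_pos'].tolist(),s['tcp_rot'].tolist(),s['wrist_force'],s['finger_gap'],s['q'])
for n in ("wrist",):
  im=imaging.capture(n); cv2.imwrite(f"pics/{n}14.png",cv2.resize(im,(784,588),interpolation=cv2.INTER_CUBIC))
E
```

```text
28.2 [0.5829152530578001, -0.034225447039590594, 0.10998005445563243] [4.727560156931933e-05, 0.05448874604572765, 0.9985143832672398, 2.6978240092535654e-05] [ 0.35949551 -0.10180764 -0.40675998] 0.042797127753294514 [ 2.18543615e-01  4.28691920e-01 -2.55807938e-01 -3.41552061e-05
 -8.86190870e-01 -3.27553509e-01]
```

View pics/wrist14.png

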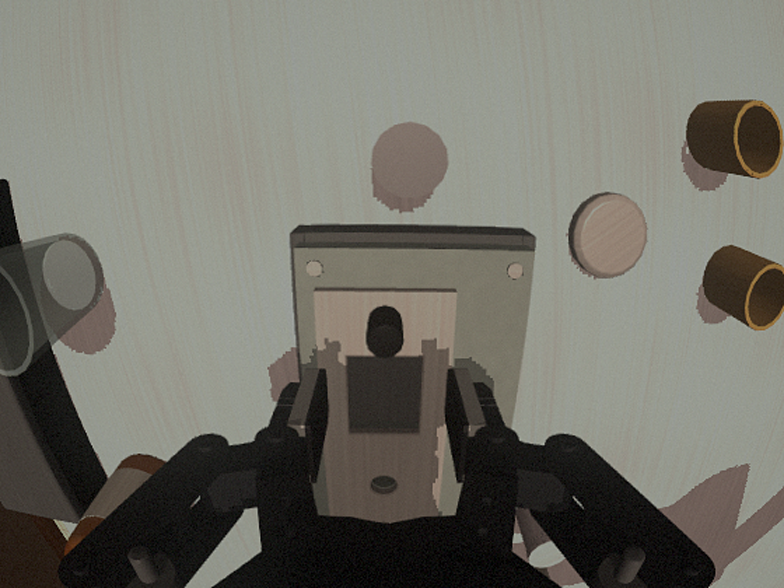

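```bash
python3 - <<'E'
from h import *
s=([0.58292,-0.03423,0.10998],[0,0.05449,0.99851,0])
p=onz("wrist",(np.array([385,340])+.5)/1.4-.5,.07,s);print(p,(rot(s[1]).as_matrix().T@(p-s[0])).round(4))
E
```

```text
[ 0.58393449 -0.03504832  0.07      ] [-0.0011 -0.0007  0.04  ]
```

Call:
carry_out(deltas=[[[0,0,0],[-0.001,-0.001,0.01],0.0],[[0,0,0],[0,0,0.016],0.0],[[0,0,0],[0,0,0.016],0.0],[[0,0,0],[0,0,0.012],0.0],[[0,0,0],[0,0,0.005],0.0],[[0,0,0],[0,0,0],0.1],[[0,0,0],[0,0,0],0.3],[[0,0,0],[0,0,0],0.5]], force=30)

```text
clock: 29.05
tcp_pos: [0.5845, -0.0346, 0.0517]
tcp_rot: [0.001, 0.054, 0.999, 0.0]
wrist_force: [-1.0, -0.1, -0.3]
finger_gap: 0.0218
```

Call:
carry_out(deltas=[[[0,0,0],[0,0,0],0.7],[[0,0,0],[0,0,0],1.0],[[0,0,0],[0,0,0],1.0],[[0,0,0],[0,0,0],1.0],[[0,0,0.01],[0.0015,0,0],1.0],[[0,0,0.02],[0.003,0,0],1.0],[[0,0,0.02],[0.003,0,0],1.0],[[0,0,0.02],[0.003,0,0],1.0]])

```text
clock: 29.85
tcp_pos: [0.5744, -0.0331, 0.0517]
tcp_rot: [0.001, 0.089, 0.996, 0.0]
wrist_force: [0.2, 0.6, 4.9]
finger_gap: 0.0157
```

```bash
cat > arc.py <<'E'
from h import *
s=readout.sense(); p=s['tcp_pos']; P=np.array([.5992,.1148]); d=p[:2]-P
R_=rot(s['tcp_rot']).as_matrix()
print(s['clock'],p.round(4),s['wrist_force'].round(2),s['moment'].round(2),s['finger_gap'],"r",np.hypot(*d).round(4),"open",(np.radians(-95.8)-np.arctan2(d[1],d[0])).round(4),"toolx",np.degrees(np.arctan2(R_[1,0],R_[0,0])).round(2),"tool radial/x",(R_.T[:, :2]@d).round(4),s['q'].round(2))
E
python3 arc.py
```

```text
29.85 [ 0.5744 -0.0331  0.0517] [0.22 0.56 4.88] [ 0.13 -0.   -0.01] 0.015737131691387716 r 0.15 open 0.0649 toolx 169.75 tool radial/x [-1.9e-03 -1.5e-01 -1.0e-04] [ 0.22  0.49 -0.34  0.   -0.74 -0.4 ]
```

Call:
carry_out(deltas=[[[0,0,0.04],[0.006,0.0001,0],1.0],[[0,0,0.05],[0.0075,0.0002,0],1.0],[[0,0,0.05],[0.0075,0.0002,0],1.0],[[0,0,0.05],[0.0075,0.0002,0],1.0],[[0,0,0.05],[0.0075,0.0002,0],1.0],[[0,0,0.05],[0.0075,0.0002,0],1.0],[[0,0,0.05],[0.0075,0.0002,0],1.0],[[0,0,0.05],[0.0075,0.0002,0],1.0]])

```text
clock: 30.65
tcp_pos: [0.5201, -0.0117, 0.0517]
tcp_rot: [0.001, 0.281, 0.96, 0.001]
wrist_force: [-0.1, 0.4, 5.6]
finger_gap: 0.0155
```

```bash
python3 arc.py
```

```text
30.65 [ 0.5201 -0.0117  0.0517] [-0.09  0.38  5.61] [ 0.15 -0.13  0.04] 0.015509260699738252 r 0.1492 open 0.4572 toolx 147.33 tool radial/x [-0.0018 -0.1492 -0.0003] [ 0.29  0.42 -0.47  0.   -0.68 -0.86]
```

Call:
carry_out(deltas=[[[0,0,0.05],[0.0075,0.0001,0],1.0],[[0,0,0.05],[0.0075,0.0001,0],1.0],[[0,0,0.05],[0.0075,0.0001,0],1.0],[[0,0,0.05],[0.0075,0.0001,0],1.0],[[0,0,0.05],[0.0075,0.0001,0],1.0],[[0,0,0.05],[0.0075,0.0001,0],1.0],[[0,0,0.05],[0.0075,0.0001,0],1.0],[[0,0,0.05],[0.0075,0.0001,0],1.0]])

```text
clock: 31.45
tcp_pos: [0.4774, 0.0297, 0.0517]
tcp_rot: [0.002, 0.466, 0.885, 0.002]
wrist_force: [1.6, 0.2, 4.0]
finger_gap: 0.0155
```

```bash
python3 arc.py;  python3 - <<'E'
from h import *
cv2.imwrite("pics/w15.png",imaging.capture("wrist"))
E
```

```text
31.45 [0.4774 0.0297 0.0517] [1.57 0.2  3.96] [ 0.32 -0.41  0.11] 0.01546426753472927 r 0.1486 open 0.8598 toolx 124.42 tool radial/x [-0.0013 -0.1486 -0.0006] [ 0.4   0.36 -0.58  0.   -0.63 -1.37]
```

View pics/w15.png

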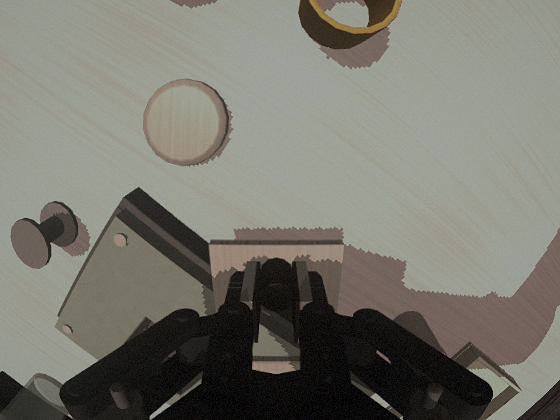

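Call:
carry_out(deltas=[[[0,0,0.05],[0.0075,0.0,0],1.0],[[0,0,0.05],[0.0075,0.0,0],1.0],[[0,0,0.05],[0.0075,0.0,0],1.0],[[0,0,0.05],[0.0075,0.0,0],1.0],[[0,0,0.05],[0.0075,0.0,0],1.0],[[0,0,0.05],[0.0075,0.0,0],1.0],[[0,0,0.04],[0.006,0.0,0],1.0],[[0,0,0.02],[0.003,0.0,0],1.0]])

```text
clock: 32.3
tcp_pos: [0.4554, 0.0788, 0.0517]
tcp_rot: [0.002, 0.616, 0.788, 0.003]
wrist_force: [5.2, 1.4, 1.9]
finger_gap: 0.0156
```

```bash
python3 arc.py
```

```text
32.3 [0.4554 0.0788 0.0517] [5.22 1.42 1.92] [ 0.33 -1.41  0.08] 0.015631672961506683 r 0.1483 open 1.2243 toolx 103.96 tool radial/x [-0.0002 -0.1483 -0.0009] [ 0.52  0.34 -0.62  0.   -0.61 -1.85]
```

Call:
carry_out(deltas=[[[0,0,0.015],[0.002,-0.0005,0],1.0],[[0,0,0.015],[0.002,-0.0005,0],1.0],[[0,0,0.015],[0.002,0,0],1.0],[[0,0,0.01],[0.002,0,0],1.0],[[0,0,0.01],[0.0015,0,0],1.0],[[0,0,0],[0.001,0,0],1.0],[[0,0,0],[0.001,0,0],1.0],[[0,0,0],[0,0,0],1.0]])

```text
clock: 33.1
tcp_pos: [0.453, 0.0899, 0.0518]
tcp_rot: [0.002, 0.641, 0.767, 0.004]
wrist_force: [7.3, 1.0, 0.1]
finger_gap: 0.0157
```

```bash
python3 arc.py
```

```text
33.1 [0.453  0.0899 0.0518] [7.3  0.99 0.06] [ 0.39 -2.07 -0.02] 0.015673268677752355 r 0.1483 open 1.3011 toolx 100.26 tool radial/x [ 0.0016 -0.1483 -0.0012] [ 0.55  0.34 -0.62  0.   -0.61 -1.94]
```

Call:
carry_out(deltas=[[[0,0,0],[0.001,-0.0008,0],1.0],[[0,0,0],[0.001,-0.0007,0],1.0],[[0,0,0],[0.001,0,0],1.0],[[0,0,0],[0.001,0,0],1.0],[[0,0,0],[0,0,0],1.0],[[0,0,0],[0,0,0],1.0],[[0,0,0],[0,0,0],1.0],[[0,0,0],[0,0,0],1.0]])

```text
clock: 33.9
tcp_pos: [0.4525, 0.0923, 0.0519]
tcp_rot: [0.003, 0.641, 0.768, 0.004]
wrist_force: [15.9, -8.8, -3.8]
finger_gap: 0.0156
```

```bash
python3 arc.py
```

```text
33.9 [0.4525 0.0923 0.0519] [15.9  -8.83 -3.78] [-2.58 -4.53 -0.06] 0.015626936490333643 r 0.1485 open 1.3173 toolx 100.28 tool radial/x [ 0.004  -0.1484 -0.0015] [ 0.56  0.34 -0.62  0.01 -0.6  -1.95]
```

Call:
carry_out(deltas=[[[0,0,0],[0,0.001,0],1.0],[[0,0,0],[0,0.001,0],1.0],[[0,0,0],[0,0.0005,0],1.0],[[0,0,0],[0,0,0],1.0],[[0,0,0],[0,0,0],1.0],[[0,0,0],[0,0,0],1.0],[[0,0,0],[0,0,0],1.0],[[0,0,0],[0,0,0],1.0]])

```text
clock: 34.7
tcp_pos: [0.4525, 0.0922, 0.0517]
tcp_rot: [0.002, 0.641, 0.767, 0.002]
wrist_force: [9.7, -6.3, 1.5]
finger_gap: 0.0154
```

```bash
python3 arc.py
```

```text
34.7 [0.4525 0.0922 0.0517] [ 9.66 -6.27  1.45] [-1.76 -2.57 -0.09] 0.015400242029185102 r 0.1484 open 1.3165 toolx 100.24 tool radial/x [ 0.0038 -0.1484 -0.0008] [ 0.56  0.34 -0.62  0.   -0.61 -1.95]
```

Call:
carry_out(deltas=[[[0,0,0],[0,0.0015,0],1.0],[[0,0,0],[0,0.001,0],1.0],[[0,0,0],[0,0,0],0.55],[[0,0,0],[0,0,0],0.45],[[0,0,0],[0,0,0],0.35],[[0,0,0],[0,0,0],0.25],[[0,0,0],[0,0,0],0.2],[[0,0,0],[0,0,0],0.2]])

```text
clock: 35.5
tcp_pos: [0.452, 0.0928, 0.0508]
tcp_rot: [-0.0, 0.641, 0.767, -0.0]
wrist_force: [0.2, 0.3, 0.5]
finger_gap: 0.0341
```

Call:
carry_out(deltas=[[[0,0,0],[0,0,-0.004],0.2],[[0,0,0],[0,0,-0.01],0.2],[[0,0,0],[0,0,-0.016],0.2],[[0,0,0],[0,0,-0.02],0.2],[[0,0,0],[0,0,-0.02],0.2],[[0,0,0],[0,0,-0.02],0.2],[[0,0,0],[0,0,-0.02],0.2],[[0,0,0],[0,0,-0.01],0.2]])

```text
clock: 36.3
tcp_pos: [0.453, 0.0933, 0.1735]
tcp_rot: [0.001, 0.641, 0.767, 0.002]
wrist_force: [0.2, 0.4, -0.2]
finger_gap: 0.0338
```

```bash
python3 arc.py;  python3 - <<'E'
from h import *
s=readout.sense();print(s['tcp_pos'].tolist(),s['tcp_rot'].tolist())
for n in ("wrist","scene","side"):
  im=imaging.capture(n); cv2.imwrite(f"pics/{n}16.png",cv2.resize(im,(784,588),interpolation=cv2.INTER_CUBIC))
E
```

```text
36.3 [0.453  0.0933 0.1735] [ 0.23  0.38 -0.21] [ 0.05 -0.06  0.01] 0.033814302180277644 r 0.1478 open 1.3233 toolx 100.2 tool radial/x [ 0.0047 -0.1477 -0.0006] [ 0.56  0.16 -0.46  0.   -0.94 -1.95]
[0.4530168632132022, 0.09325977810734007, 0.17352223173202336] [0.0008454479305643658, 0.6414253190293209, 0.7671824579676104, 0.0019802809664400613]
```

View pics/wrist16.png

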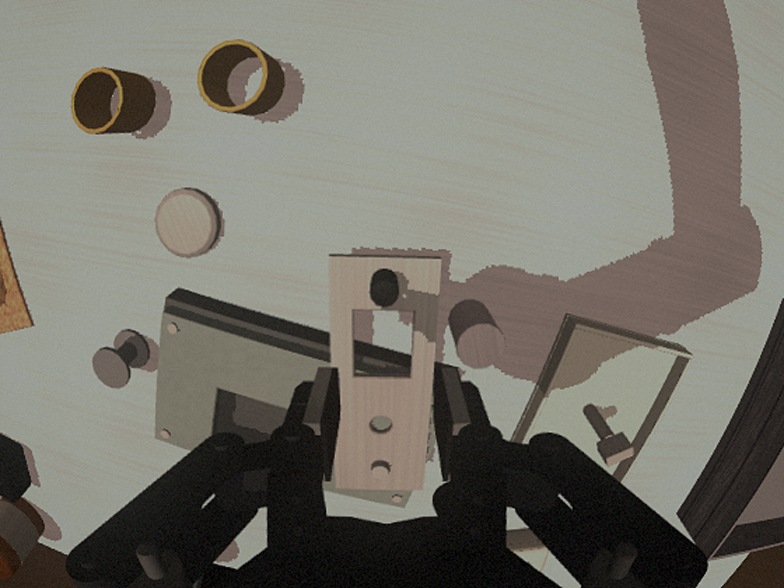

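View pics/scene16.png

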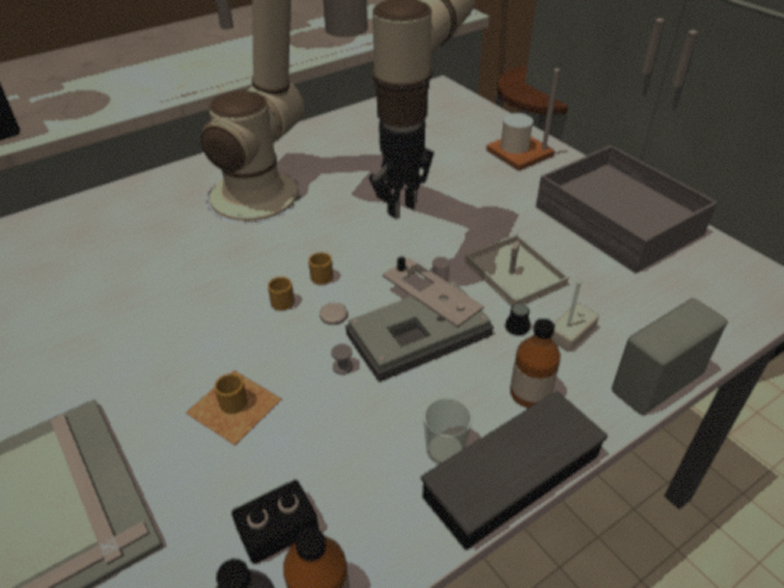

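```bash
python3 - <<'E'
from h import *
s=([0.45302,0.09326,0.17352],[0.000845,0.641425,0.767182,0.00198])
f=lambda u,z:onz("wrist",(np.array(u)+.5)/1.4-.5,z,s)[:2]
k=f((384,292),.07);p=f((380,467),.052);d=k-p
print(k,p,np.hypot(*d),np.radians(-95.8)-np.arctan2(d[1],d[0]),np.radians(-95.8)-np.arctan2(*(k-[.5992,.1148])[::-1]))
print("can",f((483,347),.05),"cap",f((187,221),.012),"spool",f((110,367),.04))
E
```

```text
[0.45273273 0.09180245] [0.59604236 0.11405739] 0.1450273546529382 1.3155050503473391 1.313823838986683
can [0.4857194  0.16379451] cap [ 0.44403507 -0.05399942] spool [ 0.56275671 -0.10970049]
```

The leaf measures about 1.31 rad, at its stop, and the bystanders match their starting positions within measuring error. Handing in.

```bash
python3 - <<'E'
from workcell import ticket
print(ticket.job_done())
E
```

```text
the job is handed in; nothing more can be done
None
```

The job is done and handed in at about 36.5 s of the 72 s allowed. No verdict is reported, so the results below are from my own last checks.

- **Pin:** I twisted it back and forth by about 1.2 to 1.5 rad while pulling gently, with readings of at most 11.5 N upward, so the carrier should have stayed on its seat. The grip then came loose after about 10 mm. I lifted the pin out, lowered it into the tray until it touched, and let go. It still stands upright there in the last pictures.
- **Hood:** I took the leftmost of the three brass tubes (y ≈ +0.055) and stood it upright near the middle of the cork mat before touching the leaf.
- **Leaf:** I swung it by its knob until the stop pushed back. After release the camera puts it at about 1.31 rad against the nominal 1.30, which is within measuring error. It struck nothing.
- **Everything else:** The film can, lens cap and spool measure where they were at the start. My readings of the lens cap spread by about 10 mm in x, but nothing went near it. The loupe looks unmoved in the last picture, but I did not measure it again.

At the stop I pushed the knob slightly too far outward, which read about 16 N sideways at the wrist. I eased that off before letting go.

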